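Wind the camera lift up to the red ring

TASK

Fit the loose crank handle fully down onto the square shaft on top of the camera lift, feeling for it with a light touch, then wind it clockwise by its red knob until the white pointer of the camera plate stands level with the red ring on the scale rod. Never force the crank or press it hard against the lift, and leave it on the shaft. Do not push the camera or its plate, do not move the ring, and leave the other things on the table where they are.

Things in the scene. Friction and masses are not known exactly. Their poses are not given: they have to be found in the camera images.
- crank_boss (a point): Grip point of the loose steel crank (0.28 kg): centre of its square boss (32 x 32 mm, 44 mm tall), 30 mm above the boss's underside. z up, x along the crank arm. At the start it stands upright on its boss. At the boss's top (35 to 44 mm above the underside) a bar 16 mm wide runs along +x to x = 70 mm; the red knob stands on it at x = 58 mm.
- crank_socket (a point): Centre of the socket's mouth, at the underside of the crank's boss; axes as crank_boss. The socket is a square blind hole 18.5 mm wide and 26 mm deep, sides parallel to x and y, without chamfer. Fully down, the boss stands on the brass disc (42 mm diameter, top 135 mm above the table) round the shaft's foot; the disc is sprung and sinks 1 mm for every 6 N, at most 4 mm.
- knob_mid (a point): Upright red round knob of the crank, 22 mm diameter, from 45 to 93 mm above the boss's underside; this point is on its axis, 58 mm from the boss's axis, 27 mm above its lower end. The knob spins freely on its upright pin, so fingers that do not turn can lead it round in a circle; the orientation given spins with it.
- pointer (a point): Tip of the white pointer (3 mm thick) that sticks out of the aluminium camera plate to the scale rod; middle of its thickness. It rises with the plate. Camera and plate always stay lower than the arm of the fitted crank.
- mark (a point): Centre of the red ring (18 mm diameter, 6 mm high) on the thin upright scale rod at the other end of the lift from the column; its middle height is the height to reach. Stiff, not to be moved.
- carriage (a joint): Height of the camera plate above its lowest position, m (0 to 0.06). The shaft turned clockwise seen from above raises it 12 mm a turn; resistance about 0.2 N m (3 to 4 N at the knob). It stays where it is left.
- lift: The lift's steel base plate (150 x 250 x 12 mm), fixed to the table; origin on the table. In its frame the column and shaft are at y = -50 mm, the camera (lens to +x) at y = +40 mm, the scale rod at y = +122 mm.
- phone: Phone lying on the table, 75 x 150 x 9 mm. Leave alone.
- lens: Spare black camera lens standing on the table, 66 mm diameter, 60 mm tall. Leave alone.
- lens_cap: Black lens cap on the table, 60 mm diameter, 9 mm. Leave alone.
- battery: Grey battery, 35 x 55 x 20 mm. Leave alone.
- mug: Blue mug, 80 mm wide, 90 mm tall. Leave alone.
- glasses_case: Blue glasses case, 60 x 155 x 40 mm. Leave alone.
- guidebook: Book lying on the table, 130 x 200 x 17 mm. Leave alone.
- column_top (a point): Middle of the top of the lift's grey column (60 x 54 mm), 135 mm above the table, on the screw's axis; axes as lift, does not turn. Here stands the steel drive shaft, 16 mm square, sides parallel to x and y at the start, top 157 mm above the table, 1 mm chamfer. It is clamped off-centre by up to 8 mm either way along x (not measured: look or feel for it) and goes round with the screw.
Not all that is in view belongs to the job. Of the things that look like the part that bears crank_boss, take the one that is farthest to the robot's left at the start.

How it is judged:
By the outcome, as a careful person would: the job done as asked, in the order asked, and still so for the second after the job is handed in, with the robot touching nothing.
It also fails if it takes over 72 s, if anything falls off the work surface, if the arm or the gripper's body presses on something with over 40 N, if the wrist force passes 120 N, or if a joint passes its speed limit or range.

ROBOT

A 7-joint arm with a two-finger parallel gripper is mounted at the origin on the work surface. World frame = base frame: x ahead of the robot, y to its left, z up, the work surface at z = 0. Lengths are in mm, angles in rad, forces in N, time in s.
With the tool pointing down it reaches from about 400 to 875 mm from the base axis. Payload 4.4 kg.
Tool frame: the origin (TCP) lies midway between the tips of the shut fingers; the grasp point (between the pads) lies 19 mm behind it; x points along the fingers, y is the direction in which the jaws open and shut, and the axes are right-handed (so a half turn about x gives the same grasp; the last joint's range is limited). The gripper opens to 85 mm and grips with 20 to 120 N. Pads are 22 mm wide; open, the fingers measure 114 mm over their backs; the gripper's body (76 mm by 85 mm) begins 54 mm behind the grasp point. The pads swing forward as they close: fully open they stand 13 mm farther back than shut.
Start: joints at [-1.202, 0.628, 0.038, 1.517, -0.027, 0.996, -0.02], TCP at [273.778, 589.545, 231.313] pointing down, gripper open.
Joint ranges: [-3.06, 3.06], [-0.37, 2.12], [-1.25, 1.32], [0.18, 2.47], [-1.1, 4.24], [0.23, 1.98], [-2.94, 2.94]. Speed limits (rad/s): [2.57, 2.57, 3.14, 3.14, 3.14, 3.14, 3.14].

INTERFACE

Orientations are given as [roll, pitch, yaw] about the fixed x, y, z axes, in that order (R = Rz(yaw) Ry(pitch) Rx(roll)).
In Python, from cell import ctrl gives the robot as it stands.
- The arm moves only by the tool arm_command, never from a script. Its argument "series" is a list of rows, each a list of 7 numbers: the opening, from 0 (shut) to 1 (fully open), then the shift along the world's x, y, z in cm, then the turn, a rotation vector about the world's x, y, z in degrees. In form: [[claw, x, y, z, rx, ry, rz], ...]. A call has 1 to 20 rows; each row shifts and turns the commanded pose from where the row before left it; what a row does not reach is not made up. A row lasts 1/12 s, in which the tool goes at most 41.7 mm and 7.16 degrees, less where a joint would pass 70% of its speed; a pose out of reach is approached as far as the arm can. A call with a gripper value outside its range is refused whole. The fingers move at their own pace and stop on an object; the grip force is fixed at half the most. Time passes only in rows, so rows that do not move let the fingers close. It gives the time, the measured TCP pose, the force and the opening at its end, in the units of the state.
- ctrl.read_state(): the state, without advancing time (a new reading comes with each control period).
- ctrl.get_image(name): name is "scene" or "top" or "wrist"; returns the picture (400x640x3 uint8, blue, green, red); there is no depth.
- ctrl.calibration(name): a dict with "fovy" (degrees; the focal length in pixels is half the picture's height over the tangent of half this angle, whatever the lens; pixels are square), "cx", "cy" (the principal point, pixels), "cam_to_world" (4x4, takes a point from camera to world coordinates); the wrist camera has in their place "T_tool_cam" (4x4, takes a point from camera to tool coordinates, whose origin is the TCP and whose axes are the tool frame's). Camera axes: x right, y up, looking along -z (the intrinsics and any distortion apply to the point x, -y, -z); pixel columns grow to the right and rows downward; lengths in mm; the calibration is good to about 2 mm. A picture is of the moment at which its call begins: read the wrist's pose just before it. calibration takes no time and is no camera call.
- ctrl.finish_job(): hands the job in, once; it reports no verdict.
Trained networks look in the newest picture that a camera, given by its name, has taken for a name from the list of things; names that differ only in an ending like _2 or _b are one class to them, and where a whole thing is asked for, a point or a joint stands for the part that bears it (a point fixed in the world has none). Each returns a list of dicts, best first, with "conf" (0 to 1); they miss things now and then, are a little off and sometimes report something else, mostly with a low value. They report only what shows in the picture. A call takes as long as a camera call. They do not tell look-alikes from the thing itself.
- ctrl.spot_in(label, camera): "centre" ([x, y, z] in mm, in world coordinates, good to about 4 mm: the middle of the surface that is visible of it).
The state is a dict: "clock": time; "qpos": joint angles; "qd": joint speeds; "tau": joint torques, N m; "eef_pos": TCP position; "tool_rot": TCP orientation; "force": force on the tool from outside, world axes, zero at the start; "torque": the same for the moment, N m; "width": finger opening in mm.
Only numpy, scipy, OpenCV 4.12 (cv2) and the standard library are available. Lean on these libraries where they do the work, as an engineer would, in place of code of your own. Each camera call takes 0.05 s, during which the arm holds its last target.

## Working session

There is one attempt and no reset: what is moved stays moved. The work goes in short steps, Python scripts to look and compute and a tool call to move; the robot and the scene stay as the last step left them, time stands still between calls to the robot, and variables do not carry over. Pictures are saved under pics/ and viewed, and the job is handed in when it is done.

Besides the shell and the picture viewer there is one more tool, called after "Request:" by a JSON object that holds its "name" and its "arguments", one argument or row to a line. arm_command: Moves the arm, as the interface text tells. Its arguments: {"type":"object","properties":{"series":{"type":"array"}},"required":["series"]}

```bash
ls; mkdir -p pics; python3 - <<'E'
from cell import ctrl
import cv2
print(ctrl.read_state())
for n in ["scene","top","wrist"]:
    im=ctrl.get_image(n); cv2.imwrite(f"pics/{n}0.png",im); print(n,ctrl.calibration(n))
for l in ["crank_boss","knob_mid","column_top","mark","pointer","lift"]:
    for c in ["scene","top"]:
        print(l,c,ctrl.spot_in(l,c))
print(ctrl.read_state()["clock"])
E
```

```text
pics
{'clock': 0.0, 'qpos': array([-1.20177859,  0.62931565,  0.03845232,  1.51837877, -0.02698674,
        0.99626093, -0.02003262]), 'qd': array([ 0.00096242, -0.0012172 ,  0.00011363,  0.00097414, -0.00216527,
       -0.00088647,  0.00147134]), 'tau': array([-1.38561732e-03, -5.63393712e+01,  1.22597516e+00, -1.93444902e+01,
        1.11124539e-02,  1.06190558e-02, -4.02865837e-06]), 'eef_pos': array([273.53296611, 588.96584894, 230.40556363]), 'tool_rot': array([-1.54908519,  1.56895192, -1.98393697]), 'force': array([ 0.63490799,  0.17068112, -0.07640861]), 'torque': array([-0.00789385, -0.03690456,  0.01131485]), 'width': 85.5008725724516}
scene {'fovy': 53.71848301878417, 'cx': 317.8287626035934, 'cy': 203.84880788606984, 'cam_to_world': array([[-7.42059935e-01, -4.69125817e-01,  4.78819402e-01,
         1.18193268e+03],
       [ 6.70290473e-01, -5.11192774e-01,  5.37952256e-01,
         6.89896559e+02],
       [-7.59827323e-03,  7.20140900e-01,  6.93786243e-01,
         1.14057154e+03],
       [ 0.00000000e+00,  0.00000000e+00,  0.00000000e+00,
         1.00000000e+00]])}
top
[... 1221 characters left out ...]
4, -645.5, 44.7], 'conf': 0.67}]
knob_mid scene [{'centre': [608.3, -258.6, 79.9], 'conf': 0.62}, {'centre': [222.6, -381.0, 81.1], 'conf': 0.56}]
knob_mid top [{'centre': [479.8, -637.3, 92.1], 'conf': 0.62}, {'centre': [601.5, -263.6, 93.1], 'conf': 0.4}]
column_top scene [{'centre': [565.2, 99.1, 50.6], 'conf': 0.87}]
column_top top [{'centre': [529.9, 63.5, 32.5], 'conf': 0.91}]
mark scene [{'centre': [567.3, 101.5, 51.5], 'conf': 0.39}]
mark top []
pointer scene [{'centre': [555.3, 110.8, 86.0], 'conf': 0.58}]
pointer top [{'centre': [528.8, 84.6, 92.0], 'conf': 0.7}]
lift scene [{'centre': [567.7, 100.0, 57.2], 'conf': 0.57}]
lift top [{'centre': [529.1, 63.4, 33.5], 'conf': 0.6}]
0.75
```

View pics/scene0.png

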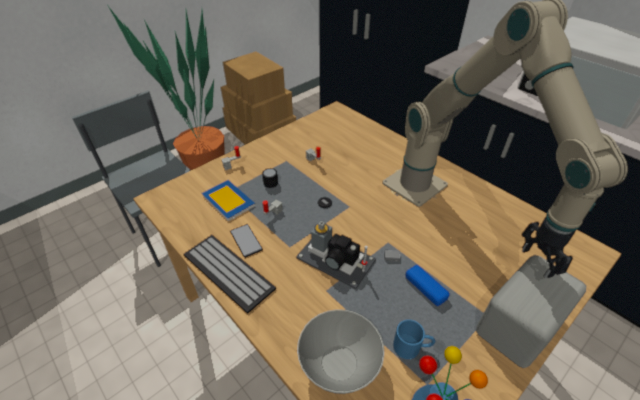

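View pics/top0.png

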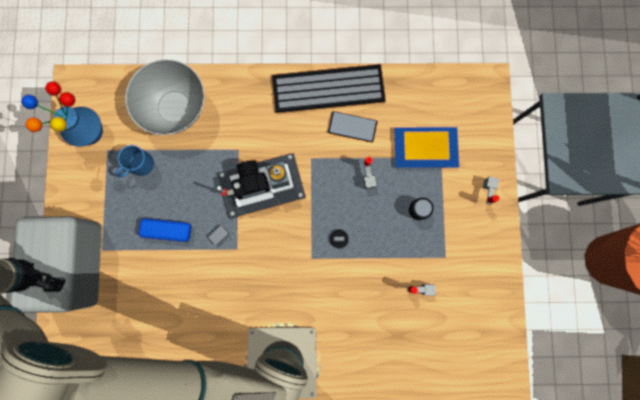

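View pics/wrist0.png

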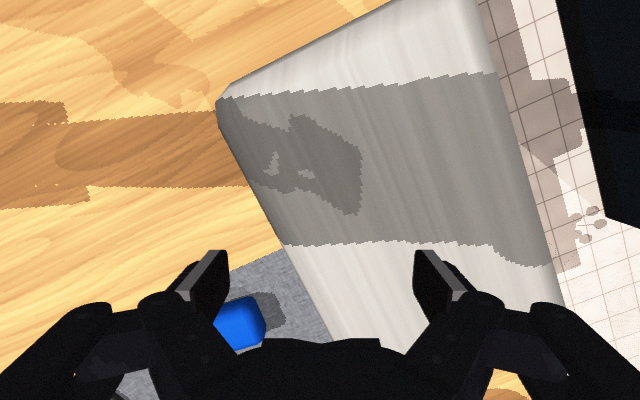

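```bash
cat > h.py <<'E'
import numpy as np, cv2
from cell import ctrl
from scipy.spatial.transform import Rotation as Rn
def camT(name,st=None):
    c=ctrl.calibration(name)
    if name=="wrist":
        T=np.eye(4);T[:3,:3]=Rn.from_euler("xyz",st["tool_rot"]).as_matrix();T[:3,3]=st["eef_pos"]
        return T@c["T_tool_cam"],c
    return c["cam_to_world"],c
def proj(name,p,st=None):
    T,c=camT(name,st);f=200/np.tan(np.radians(c["fovy"]/2))
    q=np.linalg.inv(T)@np.append(p,1);return np.array([c["cx"]+f*q[0]/-q[2],c["cy"]-f*q[1]/-q[2]])
def ray(name,u,v,z,st=None):
    T,c=camT(name,st);f=200/np.tan(np.radians(c["fovy"]/2))
    d=T[:3,:3]@np.array([(u-c["cx"])/f,-(v-c["cy"])/f,-1]);o=T[:3,3]
    return o+d*(z-o[2])/d[2]
E
python3 - <<'E'
import cv2
a=cv2.imread("pics/top0.png");s=cv2.imread("pics/scene0.png")
A=cv2.resize(a[140:225,210:310],None,fx=7,fy=7,interpolation=cv2.INTER_CUBIC)
cv2.imwrite("pics/c1.png",A)
cv2.imwrite("pics/c2.png",cv2.resize(a[145:200,340:400],None,fx=10,fy=10,interpolation=cv2.INTER_CUBIC))
cv2.imwrite("pics/c3.png",cv2.resize(s[190:290,250:390],None,fx=5,fy=5,interpolation=cv2.INTER_CUBIC))
E
```

```text
(no output)
```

View pics/c1.png

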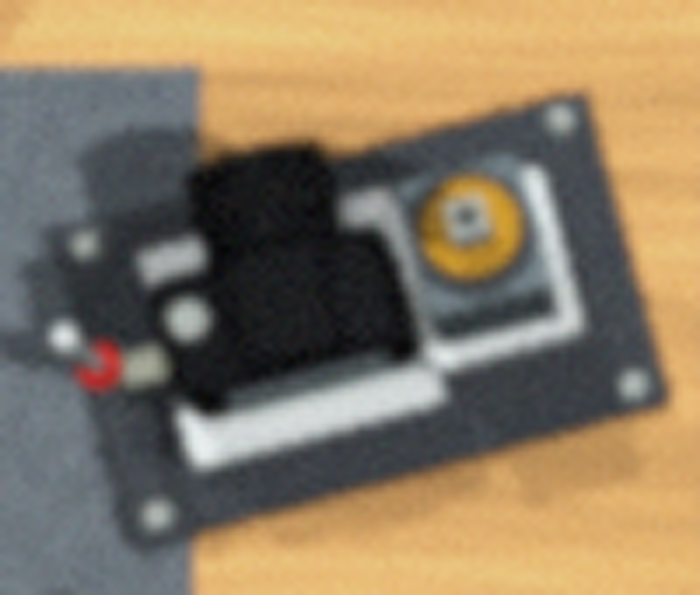

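View pics/c2.png

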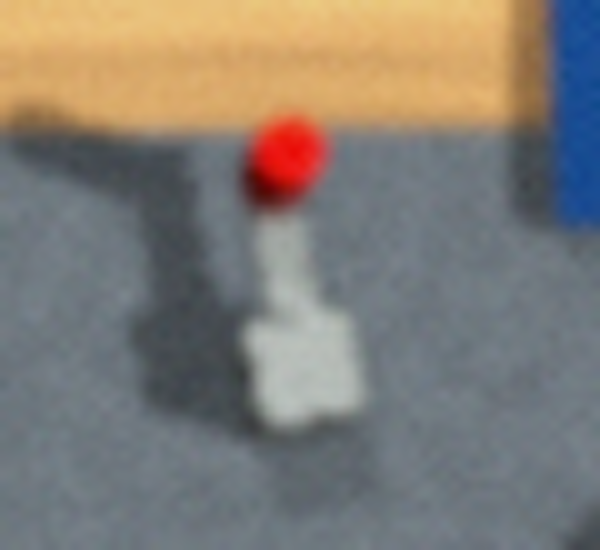

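View pics/c3.png

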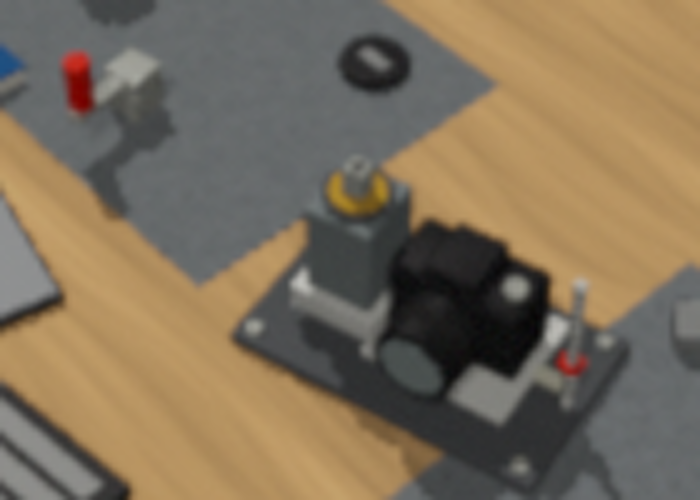

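```bash
python3 - <<'E'
from h import *
P=lambda x,y,z:ray("top",210+x/7,140+y/7,z)
sc=[P(x,y,13) for x,y in [(561,119),(633,385),(157,515),(84,244)]]
for s in sc: print(s.round(1))
c=np.mean(sc,0);print("centre",c.round(1))
ey=(sc[2]+sc[3]-sc[0]-sc[1])[:2];ex=(sc[0]+sc[3]-sc[1]-sc[2])[:2]
print(np.linalg.norm(ey)/2,np.linalg.norm(ex)/2)
yaw=np.arctan2(ey[1],ey[0])-np.pi/2; yaw2=np.arctan2(ex[1],ex[0]); print(np.degrees([yaw,yaw2]))
col=c[:2]+(-50)*ey/np.linalg.norm(ey);print("col",col)
d=P(470,228,135);s=P(468,218,157);print("disc",d,"shaft",s)
print("rod", c[:2]+122*ey/np.linalg.norm(ey))
# crank
Q=lambda x,y,z:ray("top",340+x/10,145+y/10,z)
b=np.mean([Q(*p,44) for p in [(245,330),(350,312),(365,405),(275,428)]],0);k=Q(288,150,93);print("boss",b,"knob",k,np.linalg.norm((k-b)[:2]),np.degrees(np.arctan2(*(k-b)[[1,0]])))
st=ctrl.read_state();print(Rn.from_euler("xyz",st["tool_rot"]).as_matrix().round(3))
# check with scene
for n,p in [("boss",[*b[:2],44]),("shaft",[*s[:2],157])]: print(n,(proj("scene",np.array(p))-[250,190])*5)
E
```

```text
[631.4 -27.2  13. ]
[509.4 -59.4  13. ]
[452.2 152.9  13. ]
[575.1 187.6  13. ]
centre [542.1  63.5  13. ]
220.9507868212309 126.94868261178863
[14.88375072 15.26001386]
col [554.89564436  15.1425606 ]
disc [557.79073164   5.45615368 135.        ] shaft [557.66653674   4.7630691  157.        ]
rod [510.71594533 181.37178244]
boss [ 544.54565573 -277.71603368   44.        ] knob [ 602.7052488  -266.49223449   93.        ] 59.232693123985605 10.922821886400612
[[ 0.     0.421  0.907]
 [ 0.     0.907 -0.421]
 [-1.     0.    -0.   ]]
boss [130.95748708  64.30883673]
shaft [355.93366852 164.64121558]
```

Candidates for the crank (top view): (370,178) at y≈-270, (425,290) at y≈-430 and (490,190) at y≈-645. I take (370,178) as the farthest left, and the crop confirms a steel boss, bar and red knob. On the way I look at the lift from above with the wrist camera.

Request:
{"name": "arm_command", "arguments": {
  "series": [
    [1,0,0,3.5,0,0,0],
    [1,0.5,-0.5,3.5,0,0,0],
    [1,1.5,-2.5,0,0,0,6.6],
    [1,1.8,-3.2,0,0,0,6.6],
    [1,1.8,-3.2,0,0,0,6.6],
    [1,1.8,-3.2,0,0,0,6.6],
    [1,1.8,-3.2,0,0,0,6.6],
    [1,1.8,-3.2,0,0,0,6.6],
    [1,1.8,-3.2,0,0,0,0],
    [1,1.8,-3.2,0,0,0,0],
    [1,1.8,-3.2,0,0,0,0],
    [1,1.8,-3.2,0,0,0,0],
    [1,1.8,-3.2,0,0,0,0],
    [1,1.8,-3.2,0,0,0,0],
    [1,1.8,-3.2,0,0,0,0],
    [1,1.8,-3.2,0,0,0,0],
    [1,1.8,-3.2,0,0,0,0],
    [1,1.8,-3.2,0,0,0,0],
    [1,1.5,-2.9,0,0,0,0],
    [1,0,0,0,0,0,0]
  ]
}}

```text
clock: 2.42
eef_pos: [581.6, 41.3, 301.2]
tool_rot: [-1.429, 1.565, -1.184]
force: [-0.5, -1.6, 0.4]
width: 85.0
```

```bash
python3 - <<'E'
from h import *
st=ctrl.read_state();print(st["clock"],st["eef_pos"],st["qd"].round(3),Rn.from_euler("xyz",st["tool_rot"]).as_matrix().round(3).tolist())
im=ctrl.get_image("wrist");cv2.imwrite("pics/w1.png",im)
print(proj("wrist",np.array([557.7,5,157]),st))
import json;np.save("w1.npy",np.r_[st["eef_pos"],st["tool_rot"]])
E
```

```text
2.4167 [581.58516278  41.32729632 301.23158347] [-0.06  -0.023 -0.068  0.048 -0.043  0.009 -0.07 ] [[0.002, -0.243, 0.97], [-0.006, 0.97, 0.243], [-1.0, -0.006, 0.001]]
[290.25146922 156.60470684]
```

View pics/w1.png

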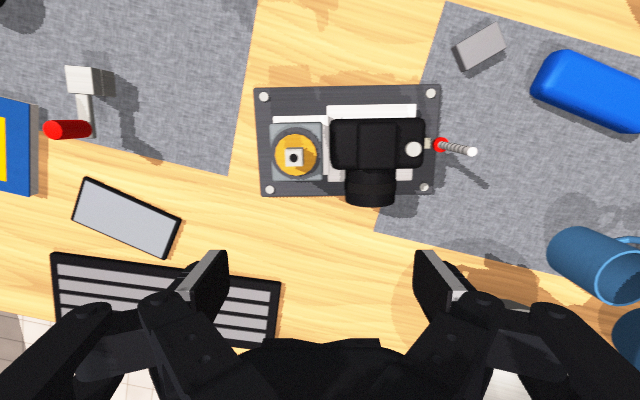

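```bash
python3 - <<'E'
import cv2
a=cv2.imread("pics/w1.png")
cv2.imwrite("pics/w1a.png",cv2.resize(a[75:210,245:345],None,fx=6,fy=4.4 if 0 else 6,interpolation=cv2.INTER_CUBIC)[:600])
E
```

```text
(no output)
```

View pics/w1a.png

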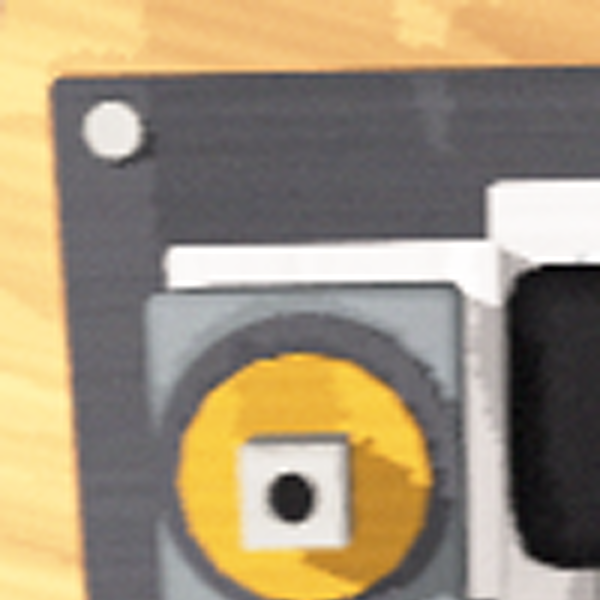

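```bash
python3 - <<'E'
from h import *
a=cv2.imread("pics/w1.png")
cv2.imwrite("pics/w1b.png",cv2.resize(a[115:190,260:335],None,fx=8,fy=8,interpolation=cv2.INTER_CUBIC))
cv2.imwrite("pics/w1c.png",cv2.resize(a[55:145,35:135],None,fx=6,fy=6,interpolation=cv2.INTER_CUBIC))
E
```

```text
(no output)
```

View pics/w1b.png

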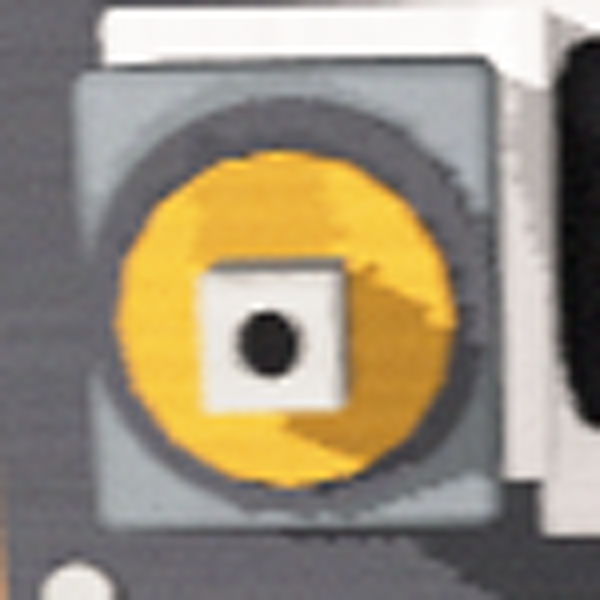

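View pics/w1c.png

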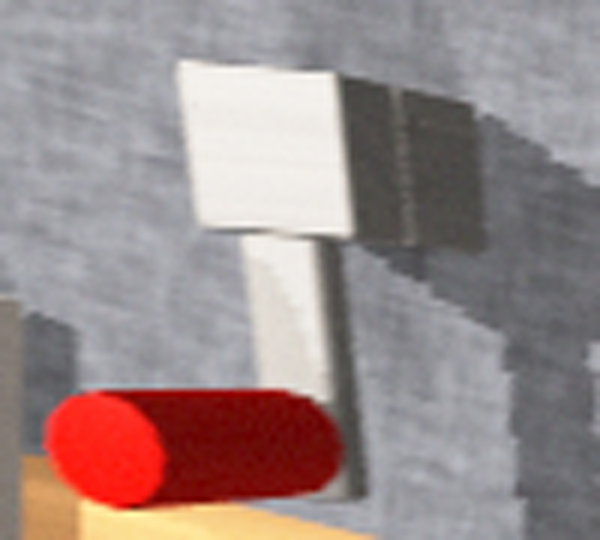

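```bash
python3 - <<'E'
from h import *
w=np.load("w1.npy");st=dict(eef_pos=w[:3],tool_rot=w[3:])
B=lambda x,y,z:ray("wrist",260+(x+.5)/8-.5,115+(y+.5)/8-.5,z,st)
th=np.radians(15)
R=np.array([[np.cos(th),np.sin(th)],[-np.sin(th),np.cos(th)]])
s=[B(*p,157) for p in [(200,272),(347,263),(350,405),(205,412)]]
print("shaft corners",np.array(s).round(1)); print(np.degrees([np.arctan2(*(s[1]-s[0])[[1,0]])-np.pi/2, np.arctan2(*(s[3]-s[0])[[1,0]])]))
sh=np.mean(s,0)
print("shaft",sh,B(270,343,157))
d=B(287,319,135);print("disc",d)
co=np.array([B(*p,135) for p in [(75,70),(492,62),(500,522),(98,530)]]);print("col",co.mean(0),np.linalg.norm(np.diff(co,axis=0),axis=1),co.round(1))
r=B(289,306,135);print("ring",r)
for n,q in [("shaft",sh),("disc",d),("ring",r)]: print(n,R@(q-co.mean(0))[:2])
C=lambda x,y,z:ray("wrist",35+(x+.5)/6-.5,55+(y+.5)/6-.5,z,st)
b=[C(*p,44) for p in [(180,62),(338,73),(354,236),(200,228)]]
for q in b: print(q.round(1))
b4=np.mean(b,0);k=C(105,451,93);print(b4,k,np.linalg.norm((k-b4)[:2]),np.degrees(np.arctan2(*(k-b4)[[1,0]])))
e=(b[1]+b[2]-b[0]-b[3]);print(np.degrees(np.arctan2(-e[0],e[1])))
e=(b[3]+b[2]-b[0]-b[1]);print(np.degrees(np.arctan2(e[1],e[0])))
E
```

```text
shaft corners [[551.8  -1.7 157. ]
 [546.6  14.5 157. ]
 [562.5  18.6 157. ]
 [567.5   2.3 157. ]]
[17.57489342 14.37226185]
shaft [557.09823902   8.43138572 157.        ] [557.75775938   7.92923484 157.        ]
disc [557.46133153   7.93651544 135.        ]
col [555.23582448   7.9691019  135.        ] [50.72300467 56.7473202  51.35538558] [[534.4 -23.8 135. ]
 [521.1  25.2 135. ]
 [575.9  40.  135. ]
 [589.5  -9.5 135. ]]
ring [555.82977937   7.82037373 135.        ]
shaft [ 1.91860217 -0.03549648]
disc [ 2.14124074 -0.60747972]
ring [ 0.53522269 -0.29738722]
[ 532.7 -291.7   44. ]
[ 527.  -260.6   44. ]
[ 557.8 -255.8   44. ]
[ 564.  -286.7   44. ]
[ 545.37855411 -273.6801723    44.        ] [ 602.62629313 -264.42077729   93.        ] 57.99172370718193 9.187598728475145
10.761023132363492
8.887892083568108
```

Request:
{"name": "arm_command", "arguments": {
  "series": [
    [1,0,-3,0,0,0,-4.5],
    [1,0,-3.5,0,0,0,0],
    [1,0,-3.5,0,0,0,0],
    [1,0,-3.5,-2,0,0,0],
    [1,0,-3.5,-2,0,0,0],
    [1,0,-3.5,-2,0,0,0],
    [1,0,-3.5,-2,0,0,0],
    [1,0,-3,-2,0,0,0],
    [1,0,-2,-2,0,0,0],
    [1,0,0,0,0,0,0],
    [1,0,0,0,0,0,0]
  ]
}}

```text
clock: 3.38
eef_pos: [577.9, -239.1, 180.1]
tool_rot: [2.404, 1.568, 2.58]
force: [0.2, 0.8, 0.5]
width: 85.2
```

```bash
python3 - <<'E'
from h import *
st=ctrl.read_state();print(st["clock"],st["eef_pos"],st["qd"].round(3),Rn.from_euler("xyz",st["tool_rot"]).as_matrix().round(3).tolist(),st["force"])
im=ctrl.get_image("wrist");cv2.imwrite("pics/w2.png",im)
np.save("w2.npy",np.r_[st["eef_pos"],st["tool_rot"]])
E
```

```text
3.3833 [ 577.86278144 -239.07942161  180.05201592] [-0.038 -0.038 -0.037 -0.016 -0.01   0.004 -0.003] [[-0.003, -0.176, 0.984], [0.002, 0.984, 0.176], [-1.0, 0.002, -0.002]] [0.19531435 0.81313055 0.46787811]
```

View pics/w2.png

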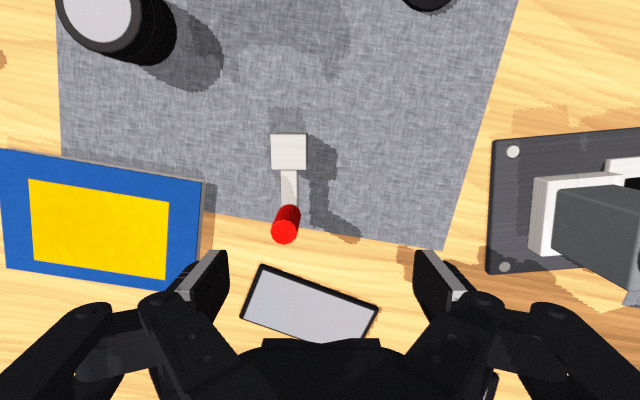

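```bash
python3 - <<'E'
from h import *
w=np.load("w2.npy");st=dict(eef_pos=w[:3],tool_rot=w[3:])
a=cv2.imread("pics/w2.png")
g=cv2.cvtColor(a,cv2.COLOR_BGR2GRAY);sub=g[120:200,250:330]
m=((sub>205)&(np.ptp(a[120:200,250:330].astype(int),axis=2)<25)).astype(np.uint8)
m[:,:]=cv2.morphologyEx(m,cv2.MORPH_OPEN,np.ones((22,22)))
ys,xs=np.nonzero(m);r=cv2.minAreaRect(np.c_[xs+250,ys+120].astype(np.float32));print(r)
b=[ray("wrist",*p,44,st) for p in cv2.boxPoints(r)]
c=np.mean(b,0);print(c,[np.linalg.norm(b[i]-b[i-1]) for i in range(4)])
h=cv2.cvtColor(a,cv2.COLOR_BGR2HSV);red=((h[...,2]>235)&(h[...,1]>200)&((h[...,0]<8)|(h[...,0]>172))).astype(np.uint8)
ys,xs=np.nonzero(red[195:260,250:320]);print(xs.min()+250,xs.max()+250,ys.min()+195,ys.max()+195)
cc=cv2.minEnclosingCircle(np.c_[xs+250,ys+195].astype(np.float32));print(cc)
k=ray("wrist",*cc[0],93,st);print(k,np.linalg.norm((k-c)[:2]),np.degrees(np.arctan2(*(k-c)[[1,0]])))
s=ctrl.read_state();print(s["clock"],s["eef_pos"])
cv2.imwrite("pics/w2a.png",cv2.resize(a[120:250,250:350],None,fx=4.5,fy=4.5,interpolation=cv2.INTER_CUBIC))
E
```

```text
((288.5, 152.5), (33.0, 33.0), 90.0)
[ 546.64295953 -274.0082126    44.        ] [np.float64(29.465288108161683), np.float64(29.253695241997868), np.float64(29.444735746324053), np.float64(30.078707880382666)]
271 296 220 243
((283.5, 231.0), 12.971221923828125)
[ 602.38042667 -264.66314292   93.        ] 56.51544540675803 9.517814797264377
3.4333 [ 579.13948977 -237.61406306  181.22032346]
```

View pics/w2a.png

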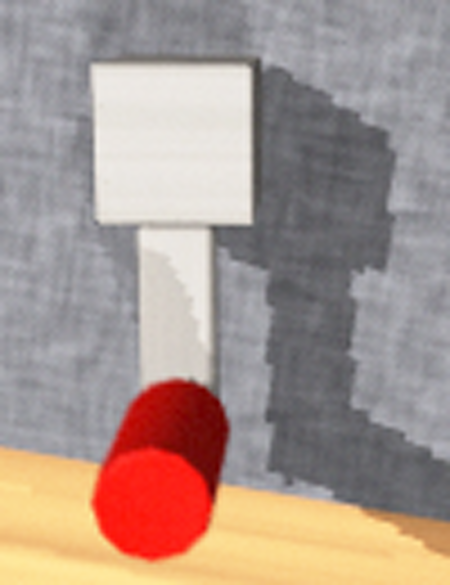

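Request:
{"name": "arm_command", "arguments": {
  "series": [
    [1,-1.8,-1.8,-1,0,0,0],
    [1,-1.8,-1.9,-3,0,0,0],
    [1,0,0,-2,0,0,0],
    [1,0,0,0,0,0,0],
    [1,0,0,0,0,0,0]
  ]
}}

```text
clock: 3.85
eef_pos: [544.1, -273.8, 122.0]
tool_rot: [0.937, 1.569, 1.118]
force: [1.1, 1.0, 0.4]
width: 85.6
```

```bash
python3 - <<'E'
from h import *
st=ctrl.read_state();print(st["clock"],st["eef_pos"],np.abs(st["qd"]).max(),Rn.from_euler("xyz",st["tool_rot"]).as_matrix().round(3).tolist(),st["force"])
im=ctrl.get_image("wrist");cv2.imwrite("pics/w3.png",im)
np.save("w3.npy",np.r_[st["eef_pos"],st["tool_rot"]])
E
```

```text
3.85 [ 544.11193542 -273.75911852  121.98210616] 0.038409223630816655 [[0.001, -0.18, 0.984], [0.002, 0.984, 0.18], [-1.0, 0.002, 0.001]] [1.05362829 0.99381649 0.43587475]
```

View pics/w3.png

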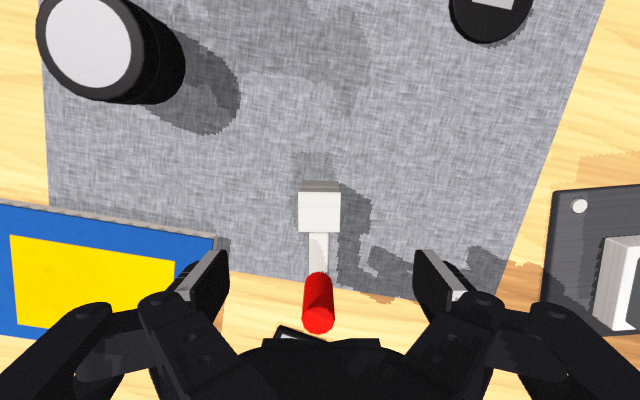

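```bash
python3 - <<'E'
from h import *
w=np.load("w3.npy");st=dict(eef_pos=w[:3],tool_rot=w[3:])
R=Rn.from_euler("xyz",w[3:]).as_matrix()
for p,z in [((319.5,212),44),((298.5,192),44),((340.5,192),44),((341,232),44),((298.5,232),44),((318.5,317),93)]:
    q=ray("wrist",*p,z,st);print(p,q.round(1),(R.T@(q-w[:3])).round(1))
E
```

```text
(319.5, 212) [ 545.7 -274.4   44. ] [78.  -1.1  1.3]
(298.5, 192) [ 533.3 -292.4   44. ] [ 77.9 -16.5 -14.1]
(340.5, 192) [ 527.7 -262.    44. ] [ 78.   14.4 -14.1]
(341, 232) [ 558.4 -255.4   44. ] [78.  15.3 17.3]
(298.5, 232) [ 564.2 -287.3   44. ] [ 78.  -17.1  17.3]
(318.5, 317) [ 600.4 -264.9   93. ] [29.  -1.5 56.9]
```

Request:
{"name": "arm_command", "arguments": {
  "series": [
    [1,-0.1,-0.1,-2,0,0,0],
    [1,-0.1,0,-2.5,0,0,0],
    [1,0,0,-2.5,0,0,0],
    [1,0,0,-2.2,0,0,0],
    [1,0,0,-1.5,0,0,0],
    [1,0,0,0,0,0,0],
    [0,0,0,0,0,0,0],
    [0,0,0,0,0,0,0],
    [0,0,0,0,0,0,0],
    [0,0,0,0,0,0,0],
    [0,0,0,0,0,0,0],
    [0,0,0,0,0,0,0]
  ]
}}

```text
clock: 4.9
eef_pos: [541.8, -277.6, 16.0]
tool_rot: [-0.463, 1.569, -0.285]
force: [-0.5, 0.7, 6.4]
width: 31.1
```

```bash
python3 - <<'E'
from h import *
st=ctrl.read_state();print(st["clock"],st["eef_pos"],np.abs(st["qd"]).max(),Rn.from_euler("xyz",st["tool_rot"]).as_matrix().round(3).tolist(),st["force"],st["torque"],st["width"])
E
```

```text
4.9 [ 541.78240345 -277.61349238   15.9767087 ] 0.002315877594168639 [[0.002, -0.177, 0.984], [-0.001, 0.984, 0.177], [-1.0, -0.001, 0.002]] [-0.51508071  0.67160951  6.42252271] [0.22030907 0.19810573 0.08955538] 31.14968670684316
```

Request:
{"name": "arm_command", "arguments": {
  "series": [
    [0,0,0,1.5,0,0,0],
    [0,0,0,3,0,0,0],
    [0,0,0,3.5,0,0,0],
    [0,0,0,3.5,0,0,0],
    [0,0,0.5,3.5,0,0,0],
    [0,0.2,1.5,3,0,0,0],
    [0,0.2,3,1,0,0,1.6],
    [0,0.2,3.3,0,0,0,1.6],
    [0,0.2,3.3,0,0,0,1.6],
    [0,0.2,3.3,0,0,0,0],
    [0,0.2,3.3,0,0,0,0],
    [0,0,2.5,0,0,0,0],
    [0,0,1,0,0,0,0],
    [0,0,0,0,0,0,0],
    [0,0,0,0,0,0,0],
    [0,0,0,0,0,0,0]
  ]
}}

```text
clock: 6.23
eef_pos: [552.5, -62.8, 204.4]
tool_rot: [-1.958, 1.569, -1.698]
force: [0.4, -0.0, -2.7]
width: 30.9
```

```bash
python3 - <<'E'
from h import *
st=ctrl.read_state();print(st["clock"],st["eef_pos"],np.abs(st["qd"]).max(),Rn.from_euler("xyz",st["tool_rot"]).as_matrix().round(3).tolist(),st["force"],st["torque"],st["width"])
im=ctrl.get_image("wrist");cv2.imwrite("pics/w4.png",im)
np.save("w4.npy",np.r_[st["eef_pos"],st["tool_rot"]])
E
```

```text
6.2333 [552.52545648 -62.78241687 204.36870336] 0.014218338021865605 [[-0.0, -0.256, 0.967], [-0.002, 0.967, 0.256], [-1.0, -0.002, -0.001]] [ 0.40250474 -0.0145954  -2.66709371] [-0.08793409  0.02557812 -0.01380143] 30.85340988554786
```

View pics/w4.png

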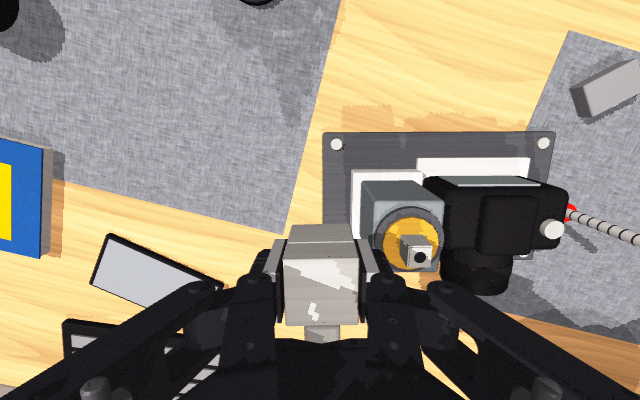

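```bash
python3 - <<'E'
import cv2
a=cv2.imread("pics/w4.png")
cv2.imwrite("pics/w4a.png",cv2.resize(a[170:345,265:455],None,fx=4,fy=3.4 if 0 else 4,interpolation=cv2.INTER_CUBIC)[:600])
cv2.imwrite("pics/w4b.png",cv2.resize(a[175:280,355:445],None,fx=5.7,fy=5.7,interpolation=cv2.INTER_CUBIC))
E
```

```text
(no output)
```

View pics/w4a.png

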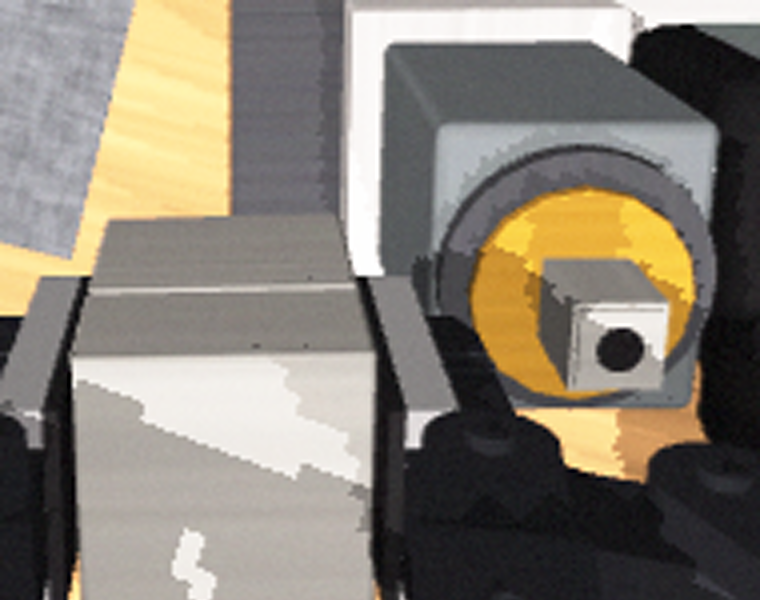

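View pics/w4b.png

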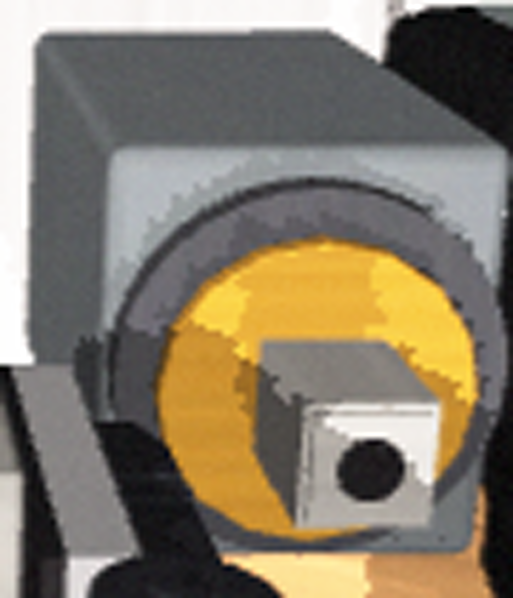

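```bash
python3 - <<'E'
from h import *
w=np.load("w4.npy");st=dict(eef_pos=w[:3],tool_rot=w[3:])
R=Rn.from_euler("xyz",w[3:]).as_matrix()
t=lambda p,z:(R.T@(ray("wrist",*p,z,st)-w[:3])).round(1)
zb=w[2]-16
for p in [(283.3,258.7),(358.7,258),(285,325),(358,325)]: print("bosstop",t(p,zb+44))
for p in [(291.2,224.5),(348.8,223.5)]: print("under",t(p,zb))
B=lambda x,y:(355+x/5.7,175+y/5.7)
for p in [(302,405),(440,403),(436,525),(298,527),(369,465)]: print("shaft",t(B(*p),157))
print(ray("wrist",*B(369,465),157,st))
print("shaftbase",t(B(262,345),135)," disc c",t(B(318,388),135))
print("disc edges", t(B(157,388),135),t(B(477,380),135),t(B(320,240),135),t(B(310,540),135))
print("col corners z135",t(B(108,148),135),t(B(508,148),135),t(B(472,552),135))
print("ring top/right/left",t(B(310,180),135),t(B(503,345),135),t(B(112,365),135))
print(ctrl.read_state()["eef_pos"])
E
```

```text
bosstop [-28.  -15.3 -11.3]
bosstop [-28.   15.4 -11.7]
bosstop [-28.  -15.5  20. ]
bosstop [-28.   16.1  19.9]
under [ 16.  -16.2 -10.6]
under [ 16.   15.2 -11.2]
shaft [47.3 57.9 15.5]
shaft [47.2 73.9 15.2]
shaft [47.2 75.  30.9]
shaft [47.3 58.6 31.1]
shaft [47.3 66.3 23.1]
[557.84691496   7.18896398 157.        ]
shaftbase [69.3 58.8 16.6]  disc c [69.3 66.5 22.6]
disc edges [69.3 45.6 22.6] [69.2 87.  21.4] [69.3 65.2  2.4] [69.2 67.1 44.3]
col corners z135 [69.3 37.8 -9.6] [69.2 87.7 -9.7] [69.2 88.8 46.1]
ring top/right/left [69.3 63.3 -5.5] [69.2 89.8 16.6] [69.3 39.6 19.4]
[552.54109444 -62.9240829  204.33853218]
```

Request:
{"name": "arm_command", "arguments": {
  "series": [
    [0,0,1.5,0,0,0,0],
    [0,0.1,2.5,0,0,0,0],
    [0,0,2,0,0,0,0],
    [0,0,0.9,0,0,0,0],
    [0,0,0,0,0,0,0],
    [0,0,0,-1.0,0,0,0],
    [0,0,0,-1.0,0,0,0],
    [0,0,0,0,0,0,0],
    [0,0,0,0,0,0,0]
  ]
}}

```text
clock: 7.03
eef_pos: [552.8, 6.8, 183.1]
tool_rot: [-3.082, 1.568, -2.822]
force: [-0.0, 0.7, -1.9]
width: 30.7
```

```bash
cat > s.py <<'E'
from h import *
st=ctrl.read_state();R=Rn.from_euler("xyz",st["tool_rot"]).as_matrix()
print(st["clock"],st["eef_pos"].round(2),"qd",np.abs(st["qd"]).max().round(3),"yaw",np.degrees(np.arctan2(R[1,2],R[0,2])).round(2),"tool x",R[:,0].round(4),"F",st["force"].round(2),"T",st["torque"].round(3),"w",st["width"].round(2))
E
python3 s.py
```

```text
Traceback (most recent call last):
  File "s.py", line 3, in <module>
    print(st["clock"],st["eef_pos"].round(2),"qd",np.abs(st["qd"]).max().round(3),"yaw",np.degrees(np.arctan2(R[1,2],R[0,2])).round(2),"tool x",R[:,0].round(4),"F",st["force"].round(2),"T",st["torque"].round(3),"w",st["width"].round(2))
                                                                                                                                                                                                                       ^^^^^^^^^^^^^^^^^
AttributeError: 'float' object has no attribute 'round'
```

Request:
{"name": "arm_command", "arguments": {
  "series": [
    [0,0.06,-0.08,-0.4,0,0,0],
    [0,0,0,-0.3,0,0,0],
    [0,0,0,-0.2,0,0,0],
    [0,0,0,-0.2,0,0,0],
    [0,0,0,-0.1,0,0,0],
    [0,0,0,-0.1,0,0,0],
    [0,0,0,0,0,0,0]
  ]
}}

```text
clock: 7.62
eef_pos: [554.4, 7.6, 171.2]
tool_rot: [-1.236, 1.571, -0.975]
force: [0.4, -0.3, -3.2]
width: 31.1
```

```bash
sed -i 's/st\["width"\].round(2)/round(st["width"],2)/' s.py; python3 s.py
```

```text
7.6167 [554.45   7.63 171.25] qd 0.004 yaw 14.99 tool x [ 1.e-04 -2.e-04 -1.e+00] F [ 0.38 -0.34 -3.24] T [-0.126  0.02   0.027] w 31.13
```

Request:
{"name": "arm_command", "arguments": {
  "series": [
    [0,-0.05,-0.1,-0.1,0,0,0],
    [0,0,0,-0.1,0,0,0],
    [0,0,0,-0.1,0,0,0],
    [0,0,0,0,0,0,0]
  ]
}}

```text
clock: 7.95
eef_pos: [553.7, 6.8, 168.1]
tool_rot: [2.735, 1.57, 2.996]
force: [-0.5, 0.1, -2.3]
width: 31.2
```

```bash
python3 s.py
```

```text
7.95 [553.69   6.82 168.11] qd 0.003 yaw 14.99 tool x [-4.e-04  1.e-04 -1.e+00] F [-0.5   0.08 -2.32] T [0.007 0.077 0.017] w 31.21
```

Underside is now about 5 mm below the shaft top with no contact force, so it looks engaged. I continue slowly.

Request:
{"name": "arm_command", "arguments": {
  "series": [
    [0,0,0,-0.15,0,0,0],
    [0,0,0,-0.15,0,0,0],
    [0,0,0,-0.15,0,0,0],
    [0,0,0,0,0,0,0]
  ]
}}

```text
clock: 8.28
eef_pos: [553.6, 6.8, 163.4]
tool_rot: [2.863, 1.57, 3.125]
force: [-0.3, -0.6, -2.3]
width: 30.7
```

```bash
python3 s.py
```

```text
8.2833 [553.62   6.8  163.44] qd 0.006 yaw 14.99 tool x [-7.e-04  0.e+00 -1.e+00] F [-0.33 -0.57 -2.28] T [-0.065  0.014 -0.04 ] w 30.68
```

Request:
{"name": "arm_command", "arguments": {
  "series": [
    [0,0,0,-0.2,0,0,0],
    [0,0,0,-0.2,0,0,0],
    [0,0,0,-0.2,0,0,0],
    [0,0,0,-0.2,0,0,0],
    [0,0,0,-0.15,0,0,0],
    [0,0,0,-0.1,0,0,0],
    [0,0,0,0,0,0,0]
  ]
}}

```text
clock: 8.87
eef_pos: [553.7, 6.8, 153.0]
tool_rot: [2.906, 1.57, -3.116]
force: [-0.2, 0.5, -1.6]
width: 31.6
```

```bash
python3 s.py
```

```text
8.8667 [553.71   6.76 153.01] qd 0.005 yaw 14.99 tool x [-6.e-04 -0.e+00 -1.e+00] F [-0.18  0.46 -1.63] T [-0.014  0.054 -0.047] w 31.61
```

Request:
{"name": "arm_command", "arguments": {
  "series": [
    [0,0,0,-0.1,0,0,0],
    [0,0,0,-0.1,0,0,0],
    [0,0,0,0,0,0,0]
  ]
}}

```text
clock: 9.12
eef_pos: [553.8, 6.7, 151.2]
tool_rot: [2.982, 1.571, -3.04]
force: [-1.1, 0.3, -2.6]
width: 30.7
```

```bash
python3 s.py
```

```text
9.1167 [553.78   6.73 151.18] qd 0.004 yaw 14.99 tool x [-3.e-04 -0.e+00 -1.e+00] F [-1.06  0.28 -2.6 ] T [ 0.024  0.026 -0.044] w 30.68
```

Request:
{"name": "arm_command", "arguments": {
  "series": [
    [0,0,0,-0.07,0,0,0],
    [0,0,0,0,0,0,0]
  ]
}}

```text
clock: 9.28
eef_pos: [553.9, 6.8, 150.7]
tool_rot: [0.194, 1.571, 0.456]
force: [-0.7, 0.5, -1.4]
width: 31.4
```

```bash
python3 s.py
```

```text
9.2833 [553.9    6.78 150.7 ] qd 0.002 yaw 14.98 tool x [ 1.e-04  0.e+00 -1.e+00] F [-0.69  0.48 -1.43] T [-0.043  0.065  0.056] w 31.45
```

Request:
{"name": "arm_command", "arguments": {
  "series": [
    [0,0,0,-0.07,0,0,0],
    [0,0,0,0,0,0,0]
  ]
}}

```text
clock: 9.45
eef_pos: [554.0, 6.7, 150.2]
tool_rot: [-0.246, 1.571, 0.016]
force: [0.2, -0.3, 2.6]
width: 31.0
```

```bash
python3 s.py
```

```text
9.45 [553.97   6.73 150.21] qd 0.004 yaw 14.98 tool x [ 3.e-04  0.e+00 -1.e+00] F [ 0.16 -0.27  2.57] T [ 0.029  0.307 -0.   ] w 31.04
```

Request:
{"name": "arm_command", "arguments": {
  "series": [
    [0.47,0,0,0.05,0,0,0],
    [0.47,0,0,0,0,0,0],
    [0.47,0,0,0,0,0,0],
    [0.47,0,0,0,0,0,0]
  ]
}}

```text
clock: 9.78
eef_pos: [554.1, 6.8, 150.6]
tool_rot: [-0.224, 1.57, 0.037]
force: [0.8, 0.3, 0.3]
width: 40.2
```

```bash
python3 s.py
```

```text
9.7833 [554.11   6.76 150.56] qd 0.002 yaw 14.99 tool x [ 5.e-04  0.e+00 -1.e+00] F [0.82 0.25 0.27] T [-0.016  0.031 -0.019] w 40.2
```

Released. I rise slowly to the knob height, then look.

Request:
{"name": "arm_command", "arguments": {
  "series": [
    [0.47,0,0,0.3,0,0,0],
    [0.47,0,0,0.8,0,0,0],
    [0.47,0,0,1,0,0,0],
    [0.5,0,0,1.1,0,0,0],
    [0.6,0,0,0.6,0,0,0],
    [0.65,0,0,0,0,0,0],
    [0.65,0,0,0,0,0,0]
  ]
}}

```text
clock: 10.37
eef_pos: [554.2, 6.8, 189.1]
tool_rot: [-0.208, 1.569, 0.054]
force: [-0.1, -0.4, -0.3]
width: 55.4
```

```bash
python3 s.py; python3 - <<'E'
from h import *
st=ctrl.read_state()
im=ctrl.get_image("wrist");cv2.imwrite("pics/w5.png",im)
s=ctrl.get_image("scene");cv2.imwrite("pics/s5.png",cv2.resize(s[180:290,270:410],None,fx=5,fy=5,interpolation=cv2.INTER_CUBIC))
np.save("w5.npy",np.r_[st["eef_pos"],st["tool_rot"]])
E
```

```text
10.3667 [554.25   6.77 189.13] qd 0.018 yaw 14.99 tool x [ 1.4e-03  1.0e-04 -1.0e+00] F [-0.09 -0.35 -0.32] T [-0.001  0.038 -0.005] w 55.37
```

View pics/w5.png

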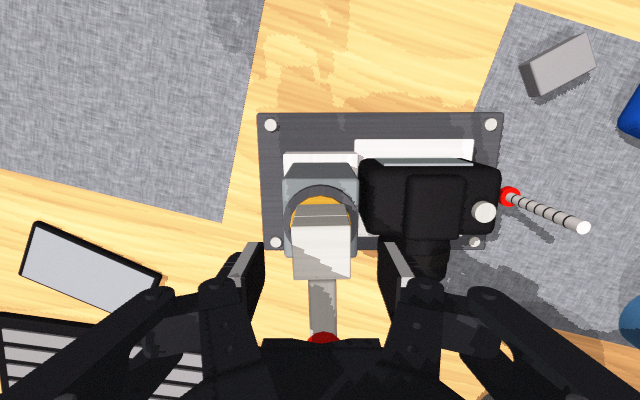

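View pics/s5.png

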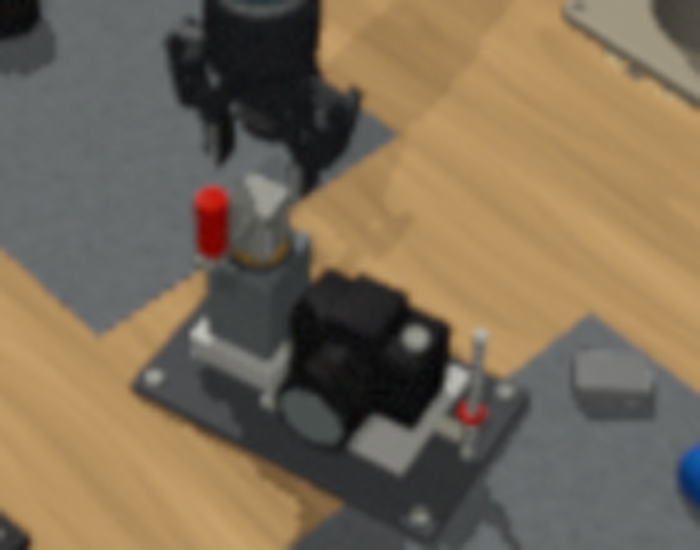

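```bash
python3 - <<'E'
import cv2,numpy as np
o=[]
for f,(x,y) in [("w1",(440,147)),("w4",(570,215)),("w5",(510,198))]:
    a=cv2.imread(f"pics/{f}.png");o.append(cv2.resize(a[y-16:y+16,x-20:x+20],None,fx=9,fy=9,interpolation=cv2.INTER_CUBIC))
cv2.imwrite("pics/ring.png",cv2.resize(np.hstack(o),None,fx=.72,fy=.72))
E
```

```text
(no output)
```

View pics/ring.png

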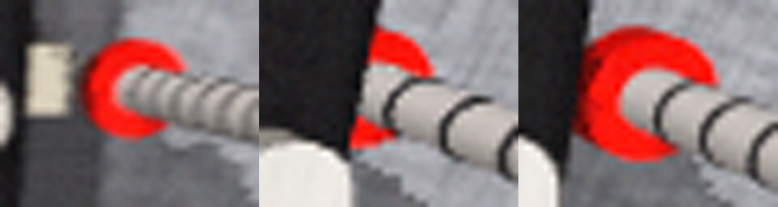

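```bash
cat > tri.py <<'E'
from h import *
def tri(obs):
    A=np.zeros((3,3));b=np.zeros(3)
    for n,u,v,st in obs:
        T,c=camT(n,st);o=T[:3,3];d=ray(n,u,v,0,st)-o;d/=np.linalg.norm(d);M=np.eye(3)-np.outer(d,d);A+=M;b+=M@o
    p=np.linalg.solve(A,b);return p,[np.round(proj(n,p,st)-[u,v],2) for n,u,v,st in obs]
def S(f):
    w=np.load(f+".npy");return dict(eef_pos=w[:3],tool_rot=w[3:])
E
python3 - <<'E'
from tri import *
z=6.48
r1=("wrist",420+133/z,131+88/z,S("w1"))
r5=("wrist",490+(647-518)/z,182+95/z,S("w5"))
rs=("scene",364.2,262.4,None);rt=("top",224.3,192.3,None)
print(tri([r1,r5]));print(tri([r1,r5,rs,rt]))
p1=("wrist",420+48/z,131+80/z,S("w1"))
for zz in (40,60,80,100): print(zz,ray(*p1[:3],zz,p1[3]).round(1), ray(*r1[:3],zz,r1[3]).round(1))
print(tri([p1,("scene",360,265.6,None)]))
for zz in (40,60,80): print("top ptr",ray("top",230.7,192,zz).round(1))
E
```

```text
(array([512.15801978, 173.56921402,  59.69751169]), [array([-0.01,  0.01]), array([ 0.01, -0.01])])
(array([512.30031483, 172.47140049,  60.2194773 ]), [array([-0.74, -0.06]), array([-0.83, -0.03]), array([-0.02, -0.17]), array([-0.57,  0.01])])
40 [514.5 164.3  40. ] [511.9 181.1  40. ]
60 [514.6 157.4  60. ] [512.1 173.5  60. ]
80 [514.8 150.6  80. ] [512.4 165.8  80. ]
100 [514.9 143.7 100. ] [512.6 158.1 100. ]
(array([516.85841453, 163.21312703,  37.48651547]), [array([-1.99,  1.42]), array([ 0.84, -0.18])])
top ptr [516.2 154.8  40. ]
top ptr [513.2 151.4  60. ]
top ptr [510.1 148.   80. ]
```

Request:
{"name": "arm_command", "arguments": {
  "series": [
    [0.65,0.8,0.2,0,0,0,0],
    [0.65,1.3,0.35,0,0,0,0],
    [0.65,1.4,0.37,0,0,0,0],
    [0.65,1.3,0.35,0,0,0,0],
    [0.65,0.8,0.22,0,0,0,0],
    [0.65,0.45,0.13,0,0,0,0],
    [0.65,0,0,0,0,0,0],
    [0.65,0,0,0,0,0,0]
  ]
}}

```text
clock: 11.13
eef_pos: [613.9, 22.8, 188.0]
tool_rot: [3.054, 1.569, -2.967]
force: [0.6, -0.2, -0.1]
width: 55.8
```

```bash
python3 s.py; python3 - <<'E'
from h import *
st=ctrl.read_state()
im=ctrl.get_image("wrist");cv2.imwrite("pics/w6.png",im)
np.save("w6.npy",np.r_[st["eef_pos"],st["tool_rot"]])
E
```

```text
11.1333 [613.86  22.83 187.96] qd 0.014 yaw 14.99 tool x [-1.3e-03 -2.0e-04 -1.0e+00] F [ 0.6  -0.23 -0.07] T [-0.011  0.071  0.038] w 55.77
```

View pics/w6.png

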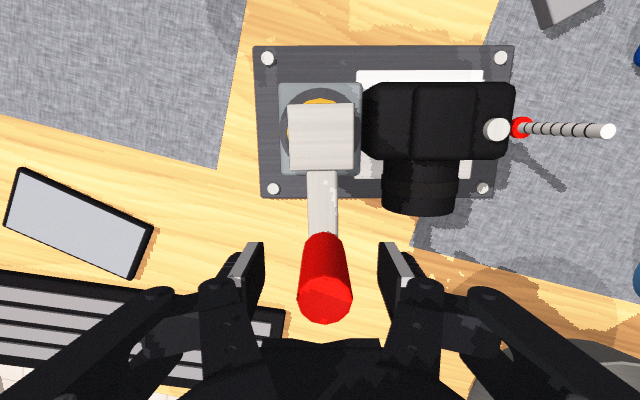

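```bash
python3 - <<'E'
from tri import *
st=S("w6");R=Rn.from_euler("xyz",st["tool_rot"]).as_matrix()
def t(p,z): q=ray("wrist",*p,z,st);print(p,q.round(1),(R.T@(q-st["eef_pos"])).round(1))
for p in [(288,105),(353,103),(355,168),(290,171)]: t(p,178.6)
t((325,297),227.6)
E
```

```text
(288, 105) [547.9 -10.9 178.6] [  9.5 -15.5 -72.4]
(353, 103) [539.1  18.4 178.6] [  9.5  15.1 -73.3]
(355, 168) [568.3  28.2 178.6] [  9.4  16.9 -42.6]
(290, 171) [578.2  -2.7 178.6] [  9.4 -15.4 -41.1]
(325, 297) [612.4  24.1 227.6] [-39.6   1.6  -1.1]
```

Request:
{"name": "arm_command", "arguments": {
  "series": [
    [0.65,-0.05,0.1,0,0,0,0],
    [0,0,0,0,0,0,0],
    [0,0,0,0,0,0,0],
    [0,0,0,0,0,0,0],
    [0,0,0,0,0,0,0],
    [0,0,0,0,0,0,0],
    [0,0,0,0,0,0,0]
  ]
}}

```text
clock: 11.77
eef_pos: [613.8, 23.9, 188.5]
tool_rot: [-3.135, 1.571, -2.874]
force: [0.3, 0.1, 0.2]
width: 20.9
```

```bash
python3 s.py; cat > arc.py <<'E'
import numpy as np,sys
def arc(r,a0,steps,corr=(0,0)):
    a=np.radians(a0+np.r_[0,-np.cumsum(steps)]);P=np.round(r*np.c_[np.cos(a),np.sin(a)]/10,2)
    P[1:]+=np.array(corr)/10
    print("end",a0-sum(steps),[[0,float(round(x,2)),float(round(y,2)),0,0,0,0] for x,y in np.diff(P,axis=0)])
E
python3 -c "
from arc import *
arc(59,16,[2,4,6,6,6,6,6,6,6,4,2,0,0])"
```

```text
11.7667 [613.84  23.92 188.53] qd 0.001 yaw 14.99 tool x [-0. -0. -1.] F [0.28 0.08 0.22] T [0.018 0.115 0.003] w 20.88
end -38 [[0, 0.05, -0.2, 0, 0, 0, 0], [0, 0.09, -0.41, 0, 0, 0, 0], [0, 0.08, -0.61, 0, 0, 0, 0], [0, 0.01, -0.62, 0, 0, 0, 0], [0, -0.06, -0.61, 0, 0, 0, 0], [0, -0.12, -0.61, 0, 0, 0, 0], [0, -0.18, -0.59, 0, 0, 0, 0], [0, -0.24, -0.57, 0, 0, 0, 0], [0, -0.3, -0.54, 0, 0, 0, 0], [0, -0.23, -0.34, 0, 0, 0, 0], [0, -0.12, -0.16, 0, 0, 0, 0], [0, 0.0, 0.0, 0, 0, 0, 0], [0, 0.0, 0.0, 0, 0, 0, 0]]
```

Knob gripped (20.9 mm) with no side force. First a small arc.

Request:
{"name": "arm_command", "arguments": {
  "series": [
    [0,0.05,-0.2,0,0,0,0],
    [0,0.09,-0.41,0,0,0,0],
    [0,0.08,-0.61,0,0,0,0],
    [0,0.01,-0.62,0,0,0,0],
    [0,-0.06,-0.61,0,0,0,0],
    [0,-0.12,-0.61,0,0,0,0],
    [0,-0.18,-0.59,0,0,0,0],
    [0,-0.24,-0.57,0,0,0,0],
    [0,-0.3,-0.54,0,0,0,0],
    [0,-0.23,-0.34,0,0,0,0],
    [0,-0.12,-0.16,0,0,0,0],
    [0,0,0,0,0,0,0]
  ]
}}

```text
clock: 12.77
eef_pos: [603.5, -29.5, 188.5]
tool_rot: [-1.496, 1.57, -1.235]
force: [0.4, 2.7, 1.6]
width: 20.6
```

```bash
python3 s.py; python3 -c "
from arc import *
arc(59,-38,[4,6,8,8,8,8,8,8,8,8,8,8,8,6,4,0])"
```

```text
12.7667 [603.48 -29.45 188.53] qd 0.009 yaw 14.95 tool x [ 2.e-04 -5.e-04 -1.e+00] F [0.44 2.67 1.57] T [ 0.579 -0.037  0.017] w 20.64
end -146 [[0, -0.27, -0.32, 0, 0, 0, 0], [0, -0.43, -0.43, 0, 0, 0, 0], [0, -0.65, -0.51, 0, 0, 0, 0], [0, -0.71, -0.41, 0, 0, 0, 0], [0, -0.77, -0.31, 0, 0, 0, 0], [0, -0.8, -0.2, 0, 0, 0, 0], [0, -0.81, -0.09, 0, 0, 0, 0], [0, -0.83, 0.03, 0, 0, 0, 0], [0, -0.81, 0.15, 0, 0, 0, 0], [0, -0.78, 0.25, 0, 0, 0, 0], [0, -0.74, 0.36, 0, 0, 0, 0], [0, -0.68, 0.46, 0, 0, 0, 0], [0, -0.61, 0.55, 0, 0, 0, 0], [0, -0.41, 0.47, 0, 0, 0, 0], [0, -0.24, 0.33, 0, 0, 0, 0], [0, 0.0, 0.0, 0, 0, 0, 0]]
```

Request:
{"name": "arm_command", "arguments": {
  "series": [
    [0,-0.27,-0.32,0,0,0,0],
    [0,-0.43,-0.43,0,0,0,0],
    [0,-0.65,-0.51,0,0,0,0],
    [0,-0.71,-0.41,0,0,0,0],
    [0,-0.77,-0.31,0,0,0,0],
    [0,-0.8,-0.2,0,0,0,0],
    [0,-0.81,-0.09,0,0,0,0],
    [0,-0.83,0.03,0,0,0,0],
    [0,-0.81,0.15,0,0,0,0],
    [0,-0.78,0.25,0,0,0,0],
    [0,-0.74,0.36,0,0,0,0],
    [0,-0.68,0.46,0,0,0,0],
    [0,-0.61,0.55,0,0,0,0],
    [0,-0.41,0.47,0,0,0,0],
    [0,-0.24,0.33,0,0,0,0],
    [0,0,0,0,0,0,0]
  ]
}}

```text
clock: 14.1
eef_pos: [506.7, -24.8, 188.5]
tool_rot: [2.979, 1.568, -3.042]
force: [-1.1, -2.8, 6.1]
width: 20.6
```

```bash
python3 s.py; python3 -c "
from arc import *
arc(59,-146,[4,6,8,8,8,8,8,8,8,8,8,8,8,8,8,8,8,6,4,0])"
```

```text
14.1 [506.68 -24.84 188.46] qd 0.014 yaw 15.04 tool x [-2.6e-03 -3.0e-04 -1.0e+00] F [-1.1  -2.82  6.13] T [-0.523  0.147 -0.089] w 20.61
end -286 [[0, -0.22, 0.35, 0, 0, 0, 0], [0, -0.28, 0.55, 0, 0, 0, 0], [0, -0.28, 0.77, 0, 0, 0, 0], [0, -0.17, 0.81, 0, 0, 0, 0], [0, -0.06, 0.82, 0, 0, 0, 0], [0, 0.06, 0.82, 0, 0, 0, 0], [0, 0.17, 0.81, 0, 0, 0, 0], [0, 0.28, 0.77, 0, 0, 0, 0], [0, 0.39, 0.73, 0, 0, 0, 0], [0, 0.48, 0.66, 0, 0, 0, 0], [0, 0.57, 0.59, 0, 0, 0, 0], [0, 0.65, 0.51, 0, 0, 0, 0], [0, 0.71, 0.41, 0, 0, 0, 0], [0, 0.77, 0.31, 0, 0, 0, 0], [0, 0.8, 0.2, 0, 0, 0, 0], [0, 0.81, 0.09, 0, 0, 0, 0], [0, 0.83, -0.03, 0, 0, 0, 0], [0, 0.61, -0.1, 0, 0, 0, 0], [0, 0.4, -0.1, 0, 0, 0, 0], [0, 0.0, 0.0, 0, 0, 0, 0]]
```

Request:
{"name": "arm_command", "arguments": {
  "series": [
    [0,-0.24,0.35,0.04,0,0,0],
    [0,-0.3,0.55,0.02,0,0,0],
    [0,-0.29,0.77,0,0,0,0],
    [0,-0.17,0.81,0,0,0,0],
    [0,-0.06,0.82,0,0,0,0],
    [0,0.06,0.82,0,0,0,0],
    [0,0.17,0.81,0,0,0,0],
    [0,0.28,0.77,0,0,0,0],
    [0,0.39,0.73,0,0,0,0],
    [0,0.48,0.66,0,0,0,0],
    [0,0.57,0.59,0,0,0,0],
    [0,0.65,0.51,0,0,0,0],
    [0,0.71,0.41,0,0,0,0],
    [0,0.77,0.31,0,0,0,0],
    [0,0.8,0.2,0,0,0,0],
    [0,0.83,0.09,0,0,0,0],
    [0,0.84,-0.03,0,0,0,0],
    [0,0.62,-0.1,0,0,0,0],
    [0,0.4,-0.1,0,0,0,0],
    [0,0,0,0,0,0,0]
  ]
}}

```text
clock: 15.77
eef_pos: [572.4, 64.6, 188.3]
tool_rot: [2.929, 1.568, -3.092]
force: [-3.0, -2.7, 0.2]
width: 20.2
```

```bash
python3 s.py; python3 - <<'E'
from h import *
st=ctrl.read_state()
im=ctrl.get_image("wrist");cv2.imwrite("pics/w7.png",im)
np.save("w7.npy",np.r_[st["eef_pos"],st["tool_rot"]])
s=ctrl.get_image("scene");cv2.imwrite("pics/s7.png",s);cv2.imwrite("pics/s7a.png",cv2.resize(s[190:290,280:400],None,fx=5,fy=5,interpolation=cv2.INTER_CUBIC))
E
python3 -c "
from arc import *
arc(59,-286,[4,6,8,8,8,8,8,8,6,4,0])"
```

```text
15.7667 [572.36  64.58 188.34] qd 0.019 yaw 14.99 tool x [-3.2e-03 -2.0e-04 -1.0e+00] F [-2.96 -2.72  0.22] T [-0.759  0.778  0.061] w 20.21
end -354 [[0, 0.39, -0.13, 0, 0, 0, 0], [0, 0.57, -0.24, 0, 0, 0, 0], [0, 0.71, -0.41, 0, 0, 0, 0], [0, 0.65, -0.51, 0, 0, 0, 0], [0, 0.57, -0.59, 0, 0, 0, 0], [0, 0.48, -0.66, 0, 0, 0, 0], [0, 0.39, -0.73, 0, 0, 0, 0], [0, 0.28, -0.77, 0, 0, 0, 0], [0, 0.14, -0.61, 0, 0, 0, 0], [0, 0.06, -0.4, 0, 0, 0, 0], [0, 0.0, 0.0, 0, 0, 0, 0]]
```

View pics/w7.png

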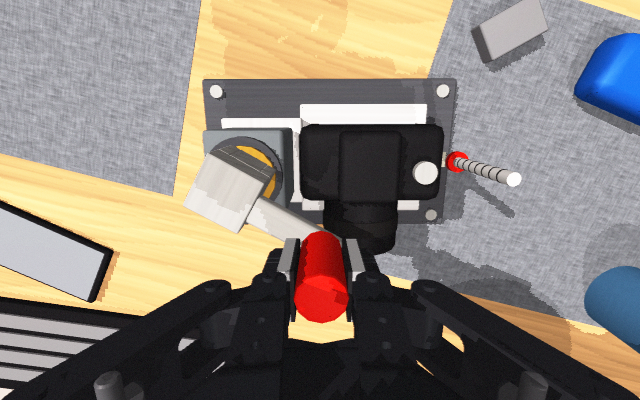

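View pics/s7a.png

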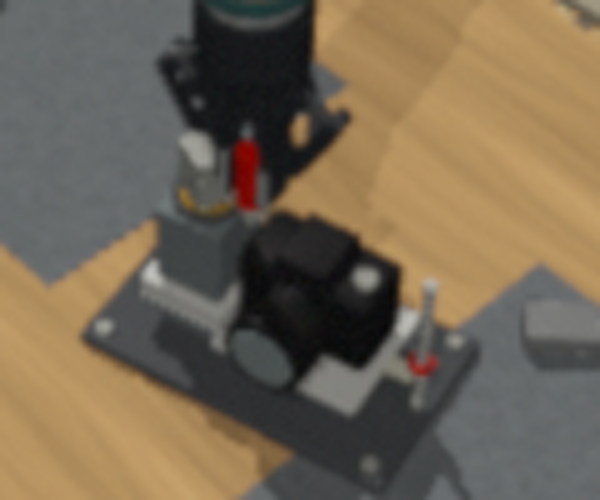

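Request:
{"name": "arm_command", "arguments": {
  "series": [
    [0,0.39,-0.15,0,0,0,0],
    [0,0.57,-0.26,0,0,0,0],
    [0,0.71,-0.42,0,0,0,0],
    [0,0.65,-0.51,0,0,0,0],
    [0,0.57,-0.59,0,0,0,0],
    [0,0.48,-0.66,0,0,0,0],
    [0,0.39,-0.73,0,0,0,0],
    [0,0.28,-0.77,0,0,0,0],
    [0,0.14,-0.61,0,0,0,0],
    [0,0.06,-0.4,0,0,0,0],
    [0,0,0,0,0,0,0],
    [0,0,0,0,0,0,0]
  ]
}}

```text
clock: 16.87
eef_pos: [615.8, 13.0, 188.8]
tool_rot: [3.113, 1.571, -2.909]
force: [-3.9, 0.1, -4.3]
width: 20.5
```

```bash
python3 s.py
```

```text
16.8667 [615.78  13.01 188.78] qd 0.006 yaw 14.97 tool x [-2.e-04 -0.e+00 -1.e+00] F [-3.85  0.1  -4.28] T [0.172 0.876 0.023] w 20.52
```

Request:
{"name": "arm_command", "arguments": {
  "series": [
    [0.5,0,0,-0.03,0,0,0],
    [0.5,0,0,0,0,0,0],
    [0.5,0,0,0.5,0,0,0],
    [0.5,0,0,2,0,0,0],
    [0.5,0,0,3,0,0,0],
    [0.5,0.2,1,1,0,0,0],
    [0.5,0.2,3,0,0,0,0],
    [0.5,0.3,3,0,-1.8,6.6,0],
    [0.5,0.3,3,0,-1.8,6.6,0],
    [0.5,0.3,3,0,-1.8,6.6,0],
    [0.5,0.3,3,-1,-1.8,6.6,0],
    [0.5,0.3,2,-2,-1.8,6.6,0],
    [0.5,0.3,1,-2,-1.5,5.6,0],
    [0.5,0,0.4,-2,0,0,0],
    [0.5,0,0,-2,0,0,0],
    [0.5,0,0,0,0,0,0],
    [0.5,0,0,0,0,0,0]
  ]
}}

```text
clock: 18.28
eef_pos: [627.2, 202.2, 158.0]
tool_rot: [-3.138, 0.894, -2.876]
force: [-0.2, 0.9, 0.3]
width: 42.8
```

```bash
python3 s.py; python3 - <<'E'
from h import *
st=ctrl.read_state();print(st["qpos"].round(2))
im=ctrl.get_image("wrist");cv2.imwrite("pics/w8.png",im)
np.save("w8.npy",np.r_[st["eef_pos"],st["tool_rot"]])
print(proj("wrist",np.array([512.2,173.3,60]),st))
E
```

```text
18.2833 [627.2  202.19 157.99] qd 0.06 yaw 14.91 tool x [-0.6044 -0.1641 -0.7796] F [-0.17  0.92  0.32] T [ 0.113 -0.561  0.016] w 42.78
[-0.35  1.17  0.05  0.72 -0.08  1.92  1.52]
[323.25966807 156.97420283]
```

View pics/w8.png

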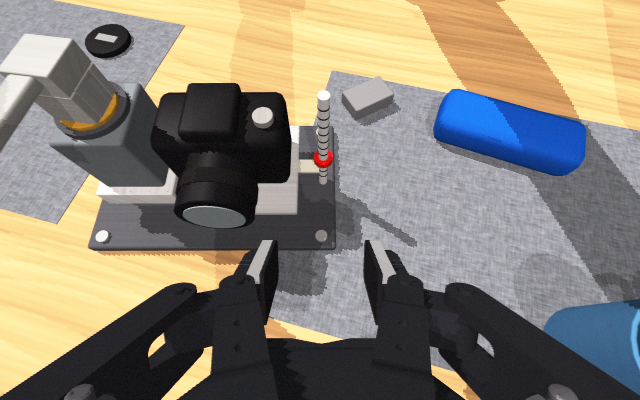

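Request:
{"name": "arm_command", "arguments": {
  "series": [
    [0.5,0,0,-2,0,0,0],
    [0.5,0,0,-2.5,0,0,0],
    [0.5,0,0,-1,0,0,0],
    [0.5,0,0,0,0,0,0],
    [0.5,0,0,0,0,0,0],
    [0.5,0,0,0,0,0,0]
  ]
}}

```text
clock: 18.83
eef_pos: [628.1, 202.4, 105.5]
tool_rot: [-3.139, 0.897, -2.878]
force: [-0.5, -0.0, 0.0]
width: 42.4
```

```bash
python3 s.py; python3 - <<'E'
from h import *
st=ctrl.read_state()
im=ctrl.get_image("wrist");cv2.imwrite("pics/w9.png",im)
np.save("w9.npy",np.r_[st["eef_pos"],st["tool_rot"]])
p=proj("wrist",np.array([512.2,173.3,60]),st);print(p);u,v=p.astype(int)
o=[]
b=cv2.imread("pics/w8.png")
A=cv2.resize(im[v-35:v+30,u-40:u+30],None,fx=8,fy=8,interpolation=cv2.INTER_CUBIC)
cv2.imwrite("pics/w9a.png",A);print(u-40,v-35)
E
```

```text
18.8333 [628.07 202.4  105.5 ] qd 0.005 yaw 14.93 tool x [-0.6021 -0.1626 -0.7817] F [-0.48 -0.04  0.02] T [ 0.147 -0.64   0.02 ] w 42.43
[323.43979896 120.24166776]
283 85
```

View pics/w9a.png

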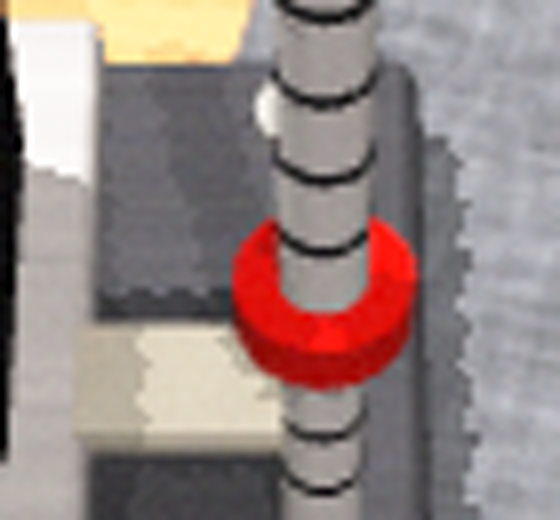

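```bash
cat > lev.py <<'E'
from tri import *
def lev(f,ox,oy,z,pts,p0=(512.2,173.3),yaw=15):
    st=S(f);T,c=camT("wrist",st);n=np.array([np.cos(np.radians(yaw)),np.sin(np.radians(yaw)),0]);m=np.array([-n[1],n[0],0])
    for name,x,y,off in pts:
        u,v=ox+(x+.5)/z-.5,oy+(y+.5)/z-.5
        o=T[:3,3];d=ray("wrist",u,v,0,st)-o
        p=o+d*((np.array([*p0,0])-o)@n+off)/(d@n)
        print(name,"z",p[2].round(2),"y_l",((p-[*p0,0])@m).round(2))
E
python3 - <<'E'
from lev import *
lev("w9",283,85,8,[("ringtopfront",325,352,9),("ringbotfront",325,388,9),("ringL",232,285,0),("ringR",417,277,0),
("ptr top near edge",250,430,6),("ptr top far edge",200,325,-6),("ptr front bottom",250,450,6),("ptr topcentre",230,378,0)])
E
```

```text
ringtopfront z 61.31 y_l -0.23
ringbotfront z 55.49 y_l -0.21
ringL z 60.09 y_l -9.43
ringR z 61.28 y_l 8.88
ptr top near edge z 44.13 y_l -7.96
ptr top far edge z 45.92 y_l -13.3
ptr front bottom z 40.54 y_l -8.04
ptr topcentre z 44.88 y_l -10.09
```

Request:
{"name": "arm_command", "arguments": {
  "series": [
    [0.5,0,0,2,0,0,0],
    [0.5,0,0,3,0,0,0],
    [0.5,0,0,3.5,1.67,-6.21,0],
    [0.5,-0.1,-1,3,1.67,-6.21,0],
    [0.5,-0.2,-2.5,2,1.67,-6.21,0],
    [0.5,-0.2,-3,1,1.67,-6.21,0],
    [0.5,-0.2,-3,0,1.67,-6.21,0],
    [0.5,-0.2,-3,0,1.67,-6.21,0],
    [0.5,-0.2,-3,0,0,0,0],
    [0.5,-0.1,-2.5,0,0,0,0],
    [0.5,0,-0.9,0,0,0,0],
    [0.5,0,0,0,0,0,0],
    [0.5,0,0,0,0,0,0]
  ]
}}

```text
clock: 19.97
eef_pos: [615.8, 14.3, 249.1]
tool_rot: [3.123, 1.57, -2.899]
force: [-0.1, 0.9, 0.2]
width: 42.8
```

```bash
python3 s.py; python3 - <<'E'
from h import *
st=ctrl.read_state()
im=ctrl.get_image("wrist");cv2.imwrite("pics/w10.png",im)
np.save("w10.npy",np.r_[st["eef_pos"],st["tool_rot"]])
E
```

```text
19.9667 [615.8   14.35 249.14] qd 0.031 yaw 14.96 tool x [-1.1e-03 -3.0e-04 -1.0e+00] F [-0.09  0.91  0.24] T [0.073 0.003 0.052] w 42.77
```

View pics/w10.png

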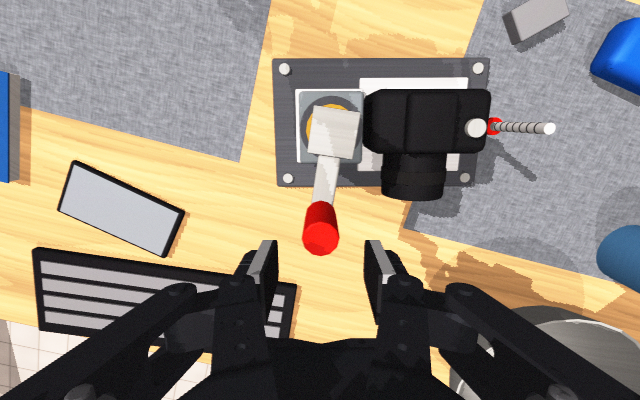

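Request:
{"name": "arm_command", "arguments": {
  "series": [
    [0.5,0,-0.1,-1.5,0,0,0],
    [0.5,0,0,-2,0,0,0],
    [0.5,0,0,-1.5,0,0,0],
    [0.5,0,0,-1,0,0,0],
    [0.5,0,0,0,0,0,0],
    [0,0,0,0,0,0,0],
    [0,0,0,0,0,0,0],
    [0,0,0,0,0,0,0],
    [0,0,0,0,0,0,0]
  ]
}}

```text
clock: 20.77
eef_pos: [615.6, 13.1, 189.1]
tool_rot: [-2.837, 1.569, -2.575]
force: [0.7, 2.0, -0.6]
width: 20.8
```

```bash
python3 s.py; python3 -c "
from arc import *
arc(59,6,[3,5,7]+[8]*14+[6,4,0])"
```

```text
20.7667 [615.63  13.08 189.08] qd 0.005 yaw 14.98 tool x [-1.2e-03 -7.0e-04 -1.0e+00] F [ 0.74  2.04 -0.56] T [ 0.341 -0.088 -0.001] w 20.75
end -131 [[0, 0.02, -0.31, 0, 0, 0, 0], [0, 0.01, -0.52, 0, 0, 0, 0], [0, -0.07, -0.71, 0, 0, 0, 0], [0, -0.19, -0.8, 0, 0, 0, 0], [0, -0.29, -0.77, 0, 0, 0, 0], [0, -0.4, -0.72, 0, 0, 0, 0], [0, -0.5, -0.66, 0, 0, 0, 0], [0, -0.58, -0.58, 0, 0, 0, 0], [0, -0.66, -0.5, 0, 0, 0, 0], [0, -0.72, -0.4, 0, 0, 0, 0], [0, -0.77, -0.29, 0, 0, 0, 0], [0, -0.8, -0.19, 0, 0, 0, 0], [0, -0.82, -0.07, 0, 0, 0, 0], [0, -0.82, 0.04, 0, 0, 0, 0], [0, -0.81, 0.16, 0, 0, 0, 0], [0, -0.78, 0.27, 0, 0, 0, 0], [0, -0.73, 0.37, 0, 0, 0, 0], [0, -0.51, 0.35, 0, 0, 0, 0], [0, -0.32, 0.26, 0, 0, 0, 0], [0, 0.0, 0.0, 0, 0, 0, 0]]
```

Request:
{"name": "arm_command", "arguments": {
  "series": [
    [0,0.02,-0.31,0,0,0,0],
    [0,0.01,-0.52,0,0,0,0],
    [0,-0.07,-0.71,0,0,0,0],
    [0,-0.19,-0.8,0,0,0,0],
    [0,-0.29,-0.77,0,0,0,0],
    [0,-0.4,-0.72,0,0,0,0],
    [0,-0.5,-0.66,0,0,0,0],
    [0,-0.58,-0.58,0,0,0,0],
    [0,-0.66,-0.5,0,0,0,0],
    [0,-0.72,-0.4,0,0,0,0],
    [0,-0.77,-0.29,0,0,0,0],
    [0,-0.8,-0.19,0,0,0,0],
    [0,-0.82,-0.07,0,0,0,0],
    [0,-0.82,0.04,0,0,0,0],
    [0,-0.81,0.16,0,0,0,0],
    [0,-0.78,0.27,0,0,0,0],
    [0,-0.73,0.37,0,0,0,0],
    [0,-0.51,0.35,0,0,0,0],
    [0,-0.32,0.26,0,0,0,0],
    [0,0,0,0,0,0,0]
  ]
}}

```text
clock: 22.43
eef_pos: [518.5, -39.1, 188.6]
tool_rot: [-1.478, 1.568, -1.216]
force: [4.1, 2.0, 0.5]
width: 20.8
```

```bash
python3 s.py; python3 -c "
from arc import *
arc(59,-131,[3,5,7]+[8]*14+[6,4,0])"
```

```text
22.4333 [518.55 -39.1  188.57] qd 0.016 yaw 14.99 tool x [ 0.0011 -0.003  -1.    ] F [4.07 2.03 0.54] T [ 0.699 -1.092 -0.   ] w 20.76
end -268 [[0, -0.23, 0.21, 0, 0, 0, 0], [0, -0.35, 0.37, 0, 0, 0, 0], [0, -0.44, 0.57, 0, 0, 0, 0], [0, -0.41, 0.71, 0, 0, 0, 0], [0, -0.31, 0.77, 0, 0, 0, 0], [0, -0.2, 0.8, 0, 0, 0, 0], [0, -0.09, 0.81, 0, 0, 0, 0], [0, 0.03, 0.83, 0, 0, 0, 0], [0, 0.15, 0.81, 0, 0, 0, 0], [0, 0.25, 0.78, 0, 0, 0, 0], [0, 0.36, 0.74, 0, 0, 0, 0], [0, 0.46, 0.68, 0, 0, 0, 0], [0, 0.55, 0.61, 0, 0, 0, 0], [0, 0.63, 0.53, 0, 0, 0, 0], [0, 0.7, 0.44, 0, 0, 0, 0], [0, 0.75, 0.33, 0, 0, 0, 0], [0, 0.79, 0.23, 0, 0, 0, 0], [0, 0.61, 0.1, 0, 0, 0, 0], [0, 0.41, 0.03, 0, 0, 0, 0], [0, 0.0, 0.0, 0, 0, 0, 0]]
```

Request:
{"name": "arm_command", "arguments": {
  "series": [
    [0,-0.21,0.25,0,0,0,0],
    [0,-0.33,0.42,0,0,0,0],
    [0,-0.43,0.6,0,0,0,0],
    [0,-0.41,0.71,0,0,0,0],
    [0,-0.31,0.77,0,0,0,0],
    [0,-0.2,0.8,0,0,0,0],
    [0,-0.09,0.81,0,0,0,0],
    [0,0.03,0.83,0,0,0,0],
    [0,0.15,0.81,0,0,0,0],
    [0,0.25,0.78,0,0,0,0],
    [0,0.36,0.74,0,0,0,0],
    [0,0.46,0.68,0,0,0,0],
    [0,0.55,0.61,0,0,0,0],
    [0,0.63,0.53,0,0,0,0],
    [0,0.7,0.44,0,0,0,0],
    [0,0.75,0.33,0,0,0,0],
    [0,0.79,0.23,0,0,0,0],
    [0,0.61,0.1,0,0,0,0],
    [0,0.41,0.03,0,0,0,0],
    [0,0,0,0,0,0,0]
  ]
}}

```text
clock: 24.1
eef_pos: [552.7, 67.0, 188.0]
tool_rot: [-3.09, 1.563, -2.827]
force: [-2.1, -1.0, 8.1]
width: 21.0
```

```bash
python3 s.py; python3 -c "
from arc import *
arc(59,-268,[3,5,7]+[8]*12+[6,4,0])"
```

```text
24.1 [552.75  66.96 187.97] qd 0.015 yaw 15.04 tool x [-0.0076 -0.0025 -1.    ] F [-2.08 -1.03  8.06] T [-0.725  0.343 -0.015] w 20.96
end -389 [[0, 0.31, 0.0, 0, 0, 0, 0], [0, 0.52, -0.03, 0, 0, 0, 0], [0, 0.71, -0.12, 0, 0, 0, 0], [0, 0.78, -0.24, 0, 0, 0, 0], [0, 0.75, -0.35, 0, 0, 0, 0], [0, 0.69, -0.45, 0, 0, 0, 0], [0, 0.62, -0.54, 0, 0, 0, 0], [0, 0.54, -0.62, 0, 0, 0, 0], [0, 0.45, -0.69, 0, 0, 0, 0], [0, 0.35, -0.75, 0, 0, 0, 0], [0, 0.24, -0.78, 0, 0, 0, 0], [0, 0.13, -0.82, 0, 0, 0, 0], [0, 0.01, -0.82, 0, 0, 0, 0], [0, -0.1, -0.82, 0, 0, 0, 0], [0, -0.21, -0.79, 0, 0, 0, 0], [0, -0.23, -0.57, 0, 0, 0, 0], [0, -0.19, -0.37, 0, 0, 0, 0], [0, 0.0, 0.0, 0, 0, 0, 0]]
```

Request:
{"name": "arm_command", "arguments": {
  "series": [
    [0,0.32,0,0.03,0,0,0],
    [0,0.53,-0.04,0.03,0,0,0],
    [0,0.72,-0.14,0.02,0,0,0],
    [0,0.79,-0.24,0,0,0,0],
    [0,0.75,-0.35,0,0,0,0],
    [0,0.69,-0.45,0,0,0,0],
    [0,0.62,-0.54,0,0,0,0],
    [0,0.54,-0.62,0,0,0,0],
    [0,0.45,-0.69,0,0,0,0],
    [0,0.35,-0.75,0,0,0,0],
    [0,0.24,-0.78,0,0,0,0],
    [0,0.13,-0.82,0,0,0,0],
    [0,0.01,-0.82,0,0,0,0],
    [0,-0.1,-0.82,0,0,0,0],
    [0,-0.21,-0.79,0,0,0,0],
    [0,-0.23,-0.57,0,0,0,0],
    [0,-0.19,-0.37,0,0,0,0],
    [0,0,0,0,0,0,0],
    [0,0,0,0,0,0,0]
  ]
}}

```text
clock: 25.68
eef_pos: [608.2, -22.9, 188.9]
tool_rot: [-2.72, 1.566, -2.459]
force: [1.2, 0.1, 0.3]
width: 20.6
```

```bash
python3 s.py
```

```text
25.6833 [608.18 -22.95 188.86] qd 0.007 yaw 14.92 tool x [-0.0039 -0.0031 -1.    ] F [1.16 0.07 0.31] T [ 0.097 -0.002  0.011] w 20.6
```

Request:
{"name": "arm_command", "arguments": {
  "series": [
    [0.5,0,0,0,0,0,0],
    [0.5,0,0,0,0,0,0],
    [0.5,0,0,0.5,0,0,0],
    [0.5,0,0,2,0,0,0],
    [0.5,0,0,3,0,0,0],
    [0.5,0.2,1,1,0,0,0],
    [0.5,0.2,3,0,0,0,0],
    [0.5,0.3,3.5,0,-1.67,6.21,0],
    [0.5,0.3,3.5,0,-1.67,6.21,0],
    [0.5,0.3,3.5,0,-1.67,6.21,0],
    [0.5,0.3,3.5,0,-1.67,6.21,0],
    [0.5,0.3,2.5,-1,-1.67,6.21,0],
    [0.5,0.3,1.5,-2,-1.67,6.21,0],
    [0.5,0,0.5,-3,0,0,0],
    [0.5,0,0,-3,0,0,0],
    [0.5,0,0,-3,0,0,0],
    [0.5,0,0,-1.5,0,0,0],
    [0.5,0,0,0,0,0,0],
    [0.5,0,0,0,0,0,0],
    [0.5,0,0,0,0,0,0]
  ]
}}

```text
clock: 27.35
eef_pos: [623.9, 200.7, 116.8]
tool_rot: [-3.139, 0.91, -2.878]
force: [0.1, -0.6, 0.0]
width: 42.8
```

```bash
python3 s.py; python3 - <<'E'
from h import *
st=ctrl.read_state()
im=ctrl.get_image("wrist");cv2.imwrite("pics/w11.png",im)
np.save("w11.npy",np.r_[st["eef_pos"],st["tool_rot"]])
p=proj("wrist",np.array([512.2,173.3,60]),st);print(p);u,v=p.astype(int)
A=cv2.resize(im[v-35:v+30,u-40:u+30],None,fx=8,fy=8,interpolation=cv2.INTER_CUBIC)
cv2.imwrite("pics/w11a.png",A);print(u-40,v-35)
E
```

```text
27.35 [623.85 200.73 116.83] qd 0.017 yaw 14.93 tool x [-0.5927 -0.1597 -0.7895] F [ 0.09 -0.61  0.04] T [ 0.127 -0.588 -0.007] w 42.83
[323.98116254 131.7564827 ]
283 96
```

View pics/w11a.png

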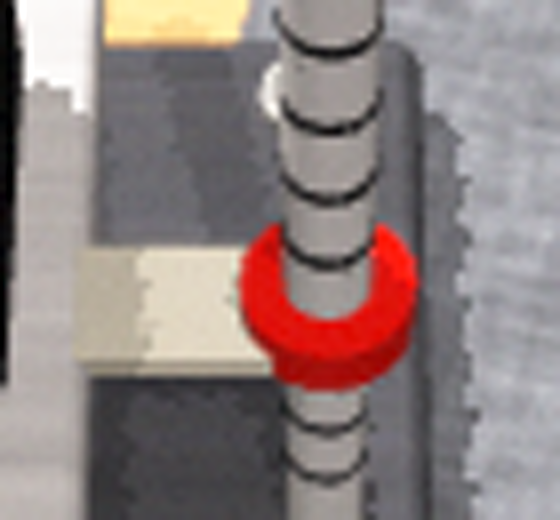

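View pics/w11.png

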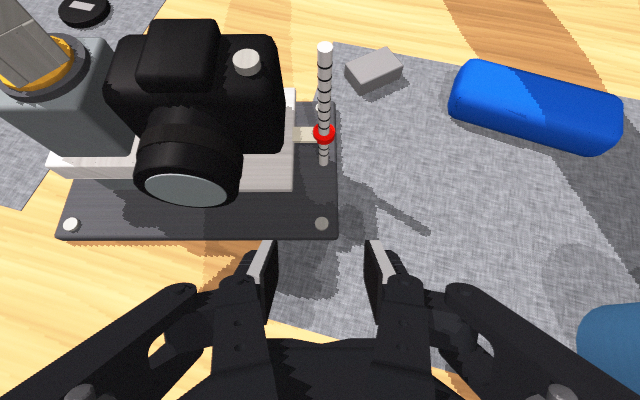

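```bash
python3 - <<'E'
from lev import *
for f,ox,oy,L in [("w9",283,85,[("ring top front",325,352,9),("ring bot front",325,388,9),("ptr near top",200,432,7),("ptr far top",200,325,-7),("ptr near bot",200,450,7)]),
 ("w11",283,96,[("ring top front",330,356,9),("ring bot front",330,390,9),("ringL",241,288,0),("ringR",417,284,0),("ptr near top",200,360,7),("ptr far top",200,247,-7),("ptr near bot",200,376,7)])]:
    lev(f,ox,oy,8,L);print()
# triangulate near-top edge point of pointer root at plate? check ring from both
E
```

```text
ring top front z 61.3 y_l -0.23
ring bot front z 55.49 y_l -0.21
ptr near top z 45.21 y_l -13.11
ptr far top z 44.61 y_l -13.37
ptr near bot z 41.99 y_l -13.24

ring top front z 61.42 y_l -0.18
ring bot front z 55.31 y_l -0.14
ringL z 60.29 y_l -9.24
ringR z 60.93 y_l 8.73
ptr near top z 57.78 y_l -13.42
ptr far top z 57.68 y_l -13.65
ptr near bot z 54.88 y_l -13.54
```

Request:
{"name": "arm_command", "arguments": {
  "series": [
    [0.5,0,0,2,0,0,0],
    [0.5,0,0,3,0,0,0],
    [0.5,0,0,3.5,1.63,-6.1,0],
    [0.5,-0.1,-1.5,3,1.63,-6.1,0],
    [0.5,-0.2,-3,1.7,1.63,-6.1,0],
    [0.5,-0.2,-3.5,0,1.63,-6.1,0],
    [0.5,-0.2,-3.5,0,1.63,-6.1,0],
    [0.5,-0.2,-3.5,0,1.63,-6.1,0],
    [0.5,-0.2,-3,0,0,0,0],
    [0.5,-0.2,-2.5,0,0,0,0],
    [0.5,-0.2,-1.8,0,0,0,0],
    [0.5,0,0,0,0,0,0],
    [0.5,0,0,0,0,0,0]
  ]
}}

```text
clock: 28.48
eef_pos: [608.4, -23.7, 248.9]
tool_rot: [-1.319, 1.569, -1.061]
force: [0.3, -0.1, 0.1]
width: 42.4
```

```bash
python3 s.py; python3 - <<'E'
from h import *
st=ctrl.read_state()
im=ctrl.get_image("wrist");cv2.imwrite("pics/w12.png",im)
E
```

```text
28.4833 [608.37 -23.69 248.93] qd 0.041 yaw 14.78 tool x [ 0.0011 -0.0019 -1.    ] F [ 0.27 -0.07  0.11] T [-0.024 -0.014  0.031] w 42.37
```

View pics/w12.png

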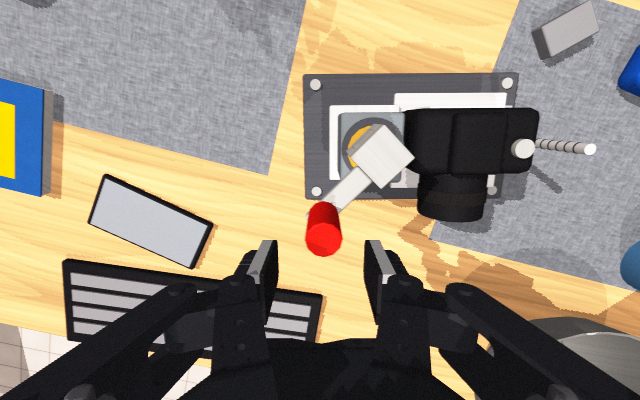

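Request:
{"name": "arm_command", "arguments": {
  "series": [
    [0.5,0,0.05,-1.5,0,0,0],
    [0.5,0,0,-2,0,0,0],
    [0.5,0,0,-1.5,0,0,0],
    [0.5,0,0,-1,0,0,0],
    [0.5,0,0,0,0,0,0],
    [0,0,0,0,0,0,0],
    [0,0,0,0,0,0,0],
    [0,0,0,0,0,0,0],
    [0,0,0,0,0,0,0]
  ]
}}

```text
clock: 29.28
eef_pos: [608.5, -21.7, 187.5]
tool_rot: [-2.165, 1.569, -1.904]
force: [-0.3, 0.9, 1.0]
width: 20.9
```

```bash
python3 s.py; python3 -c "
from arc import *
arc(59,-31,[3,5,6,7,7,7,7,6,4,3,0])"
```

```text
29.2833 [608.52 -21.69 187.54] qd 0.003 yaw 14.95 tool x [-6.0e-04 -1.7e-03 -1.0e+00] F [-0.33  0.91  1.05] T [ 0.19  -0.063  0.01 ] w 20.91
end -86 [[0, -0.17, -0.26, 0, 0, 0, 0], [0, -0.3, -0.41, 0, 0, 0, 0], [0, -0.42, -0.46, 0, 0, 0, 0], [0, -0.54, -0.48, 0, 0, 0, 0], [0, -0.59, -0.41, 0, 0, 0, 0], [0, -0.64, -0.33, 0, 0, 0, 0], [0, -0.68, -0.25, 0, 0, 0, 0], [0, -0.59, -0.15, 0, 0, 0, 0], [0, -0.41, -0.07, 0, 0, 0, 0], [0, -0.31, -0.03, 0, 0, 0, 0], [0, 0.0, 0.0, 0, 0, 0, 0]]
```

Request:
{"name": "arm_command", "arguments": {
  "series": [
    [0,-0.17,-0.26,0.03,0,0,0],
    [0,-0.3,-0.41,0,0,0,0],
    [0,-0.42,-0.46,0,0,0,0],
    [0,-0.54,-0.48,0,0,0,0],
    [0,-0.59,-0.41,0,0,0,0],
    [0,-0.64,-0.33,0,0,0,0],
    [0,-0.68,-0.25,0,0,0,0],
    [0,-0.59,-0.15,0,0,0,0],
    [0,-0.41,-0.07,0,0,0,0],
    [0,-0.31,-0.03,0,0,0,0],
    [0,0,0,0,0,0,0],
    [0,0,0,0,0,0,0]
  ]
}}

```text
clock: 30.28
eef_pos: [560.5, -52.2, 187.2]
tool_rot: [-2.47, 1.566, -2.21]
force: [1.9, -4.0, 6.4]
width: 20.3
```

```bash
python3 s.py
```

```text
30.2833 [560.54 -52.23 187.24] qd 0.005 yaw 14.88 tool x [-0.003 -0.004 -1.   ] F [ 1.87 -3.97  6.42] T [-0.494 -0.497  0.   ] w 20.34
```

Request:
{"name": "arm_command", "arguments": {
  "series": [
    [0.5,0,0,0.05,0,0,0],
    [0.5,0,0,0,0,0,0],
    [0.5,0,0,0.5,0,0,0],
    [0.5,0,0,2,0,0,0],
    [0.5,0,0,3,0,0,0],
    [0.5,0.5,1.5,1,0,0,0],
    [0.5,0.9,3,0,0,0,0],
    [0.5,0.9,3.5,0,0,0,0],
    [0.5,0.9,3.5,0,-1.67,6.21,0],
    [0.5,0.9,3.5,0,-1.67,6.21,0],
    [0.5,0.9,3.5,0,-1.67,6.21,0],
    [0.5,0.9,3.3,0,-1.67,6.21,0],
    [0.5,0.5,2.5,-1,-1.67,6.21,0],
    [0.5,0,1,-2,-1.67,6.21,0],
    [0.5,0,0,-3,0,0,0],
    [0.5,0,0,-3,0,0,0],
    [0.5,0,0,-3,0,0,0],
    [0.5,0,0,-2,0,0,0],
    [0.5,0,0,0,0,0,0],
    [0.5,0,0,0,0,0,0]
  ]
}}

```text
clock: 31.95
eef_pos: [620.5, 198.4, 109.7]
tool_rot: [-3.138, 0.903, -2.877]
force: [0.2, 1.1, 1.0]
width: 42.3
```

```bash
python3 s.py; python3 - <<'E'
from h import *
st=ctrl.read_state()
im=ctrl.get_image("wrist");cv2.imwrite("pics/w13.png",im)
np.save("w13.npy",np.r_[st["eef_pos"],st["tool_rot"]])
p=proj("wrist",np.array([512.2,173.3,60]),st);print(p);u,v=p.astype(int)
A=cv2.resize(im[v-35:v+30,u-40:u+30],None,fx=8,fy=8,interpolation=cv2.INTER_CUBIC)
cv2.imwrite("pics/w13a.png",A);print(u-40,v-35)
E
```

```text
31.95 [620.45 198.42 109.7 ] qd 0.054 yaw 14.91 tool x [-0.5977 -0.1617 -0.7852] F [0.18 1.11 1.04] T [ 0.16  -0.668 -0.053] w 42.29
[325.84209895 131.40705627]
285 96
```

View pics/w13a.png

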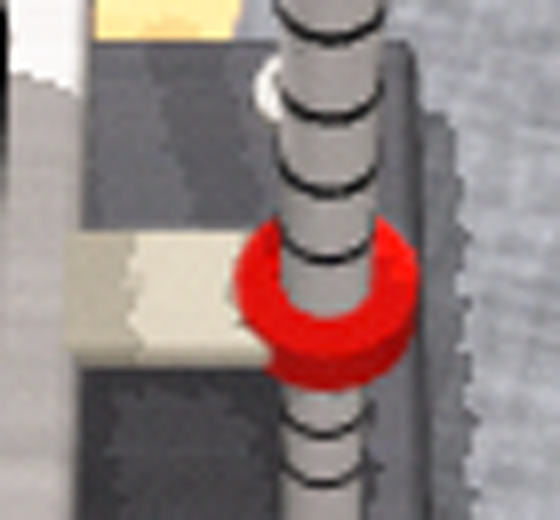

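View pics/w13.png

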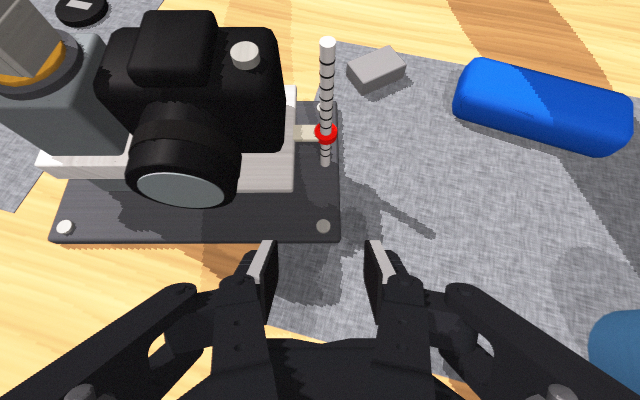

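Request:
{"name": "arm_command", "arguments": {
  "series": [
    [0.5,0.3,0.1,-1.5,0,0,0],
    [0.5,0,0,-2,0,0,0],
    [0.5,0,0,-1.5,0,0,0],
    [0.5,0,0,0,0,0,0],
    [0.5,0,0,0,0,0,0],
    [0.5,0,0,0,0,0,0]
  ]
}}

```text
clock: 32.5
eef_pos: [624.8, 199.6, 60.7]
tool_rot: [-3.138, 0.907, -2.878]
force: [0.3, -0.6, -0.5]
width: 42.5
```

```bash
python3 s.py; python3 - <<'E'
from h import *
st=ctrl.read_state()
im=ctrl.get_image("wrist");cv2.imwrite("pics/w14.png",im)
np.save("w14.npy",np.r_[st["eef_pos"],st["tool_rot"]])
p=proj("wrist",np.array([512.2,173.3,60]),st);print(p);u,v=p.astype(int)
A=cv2.resize(im[v-35:v+30,u-40:u+30],None,fx=8,fy=8,interpolation=cv2.INTER_CUBIC)
cv2.imwrite("pics/w14a.png",A);print(u-40,v-35)
E
```

```text
32.5 [624.79 199.64  60.68] qd 0.019 yaw 14.9 tool x [-0.5944 -0.1607 -0.7879] F [ 0.31 -0.62 -0.46] T [ 0.194 -0.62  -0.035] w 42.54
[326.6094717   79.82771753]
286 44
```

View pics/w14a.png

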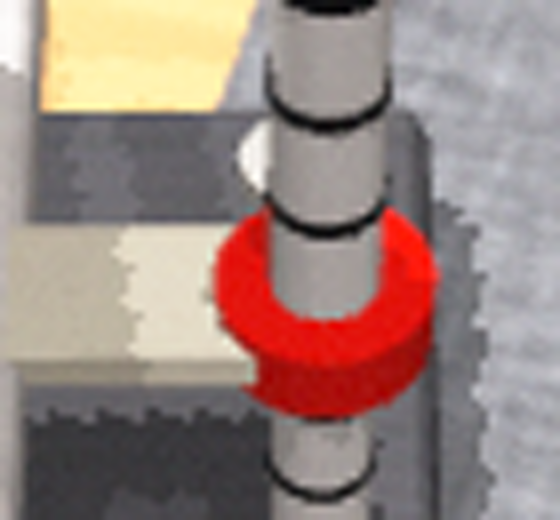

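```bash
python3 - <<'E'
from lev import *
lev("w13",285,96,8,[("ring top front",328,355,9),("ring bot front",328,390,9),("ringL",236,288,0),("ringR",420,283,0),("ptr near top",170,347,7),("ptr far top",170,231,-7),("ptr near bot",170,366,7)]);print()
lev("w14",286,44,8,[("ring top front",325,367,9),("ring bot front",325,417,9),("ringL",214,287,0),("ringR",438,277,0),("ptr near top",150,361,7),("ptr far top",150,227,-7),("ptr near bot",150,383,7)])
from scipy.optimize import least_squares
# free fit: pointer (dx offset, ztop, halfwidth fixed 7) using both views, ring (dx, zmid) using both
def V(f,ox,oy,x,y): return f,ox+(x+.5)/8-.5,oy+(y+.5)/8-.5
n=np.array([np.cos(np.radians(15)),np.sin(np.radians(15)),0]);m=np.array([-n[1],n[0],0]);P0=np.array([512.2,173.3,0])
def pr(f,a,b,z): return proj("wrist",P0+a*n+b*m+[0,0,z],S(f))[1]
pt=[("w13",285,96,231,347,366,-13.5),("w14",286,44,227,361,383,-14)]
rg=[("w13",285,96,355,390),("w14",286,44,367,417)]
bi={}
def res(q):
    dp,zp,hw,dr,zr,e13,e14=q;E={"w13":e13,"w14":e14};r=[]
    for f,ox,oy,a,b,c,yl in pt:
        g=lambda y:oy+(y+.5)/8-.5
        r+=[pr(f,dp-hw,yl,zp+1.5)-g(a)+E[f],pr(f,dp+hw,yl,zp+1.5)-g(b)+E[f],pr(f,dp+hw,yl,zp-1.5)-g(c)+E[f]]
    for f,ox,oy,b,c in rg:
        g=lambda y:oy+(y+.5)/8-.5
        r+=[pr(f,dr+9,0,zr+3)-g(b)+E[f],pr(f,dr+9,0,zr-3)-g(c)+E[f]]
    return np.r_[r,(dp-dr)/2,dr/3,e13/2,e14/2]
s=least_squares(res,[0,58,7,0,58,0,0]);print(s.x.round(2),s.fun.round(2))
E
```

```text
ring top front z 61.38 y_l -0.29
ring bot front z 55.35 y_l -0.22
ringL z 59.82 y_l -9.36
ringR z 60.59 y_l 8.88
ptr near top z 59.87 y_l -15.78
ptr far top z 59.7 y_l -16.06
ptr near bot z 56.62 y_l -15.93

ring top front z 61.05 y_l -0.35
ring bot front z 55.41 y_l -0.28
ringL z 60.37 y_l -9.31
ringR z 61.38 y_l 8.85
ptr near top z 59.61 y_l -14.41
ptr far top z 59.83 y_l -14.68
ptr near bot z 57.15 y_l -14.54
[-2.000e-02  5.824e+01  6.980e+00 -1.500e-01  5.804e+01 -1.000e-02
 -7.000e-02] [-0.05  0.05 -0.14  0.03 -0.26  0.33  0.09  0.05 -0.24  0.16  0.06 -0.05
 -0.   -0.03]
```

Request:
{"name": "arm_command", "arguments": {
  "series": [
    [0.5,0.5,0,2,0,0,0],
    [0.5,0.5,0,3,0,0,0],
    [0.5,0.5,0,3.5,0,0,0],
    [0.5,0.5,0,3.5,0,0,0],
    [0.5,0.5,-1,2.5,0,0,0],
    [0.5,0,-2.5,1,0,0,0],
    [0.5,0,-3,0,0,0,0],
    [0.5,0,-3,0,0,0,0],
    [0.5,0,-1.5,0,0,0,0],
    [0.5,0,0,0,0,0,0],
    [0.5,0,0,0,0,0,0],
    [0.5,0,0,0,0,0,0]
  ]
}}

```text
clock: 33.55
eef_pos: [640.5, 89.1, 211.1]
tool_rot: [3.14, 0.92, -2.88]
force: [-0.3, 0.3, -0.5]
width: 42.6
```

```bash
python3 s.py; python3 - <<'E'
from h import *
st=ctrl.read_state()
im=ctrl.get_image("wrist");cv2.imwrite("pics/w15.png",im)
np.save("w15.npy",np.r_[st["eef_pos"],st["tool_rot"]])
t=ctrl.get_image("top");cv2.imwrite("pics/t15.png",t)
E
```

```text
33.55 [640.54  89.11 211.09] qd 0.018 yaw 15.09 tool x [-0.585  -0.1567 -0.7958] F [-0.27  0.28 -0.48] T [ 0.171 -0.594 -0.037] w 42.6
```

View pics/w15.png

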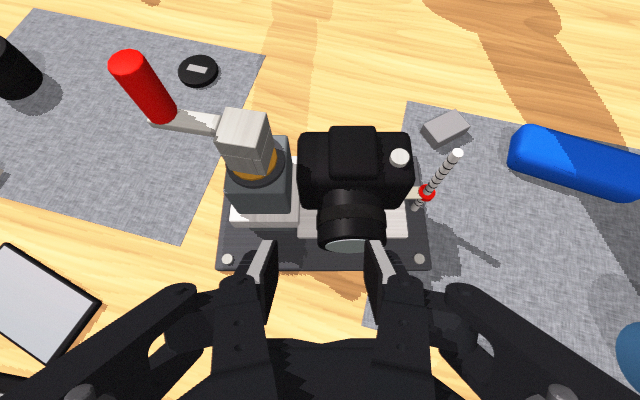

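View pics/t15.png

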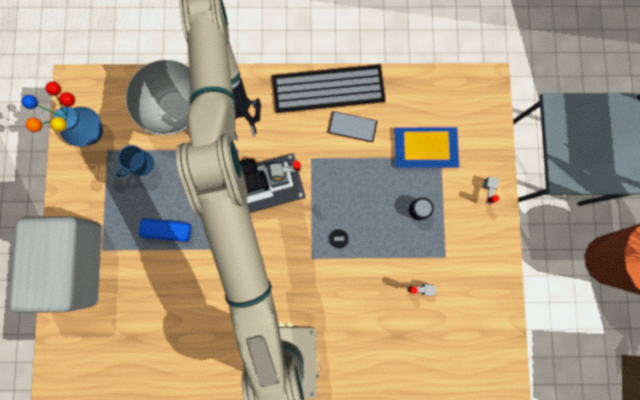

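```bash
python3 - <<'E'
from tri import *
a=cv2.imread("pics/w15.png")
cv2.imwrite("pics/w15a.png",cv2.resize(a[95:195,200:310],None,fx=6,fy=6,interpolation=cv2.INTER_CUBIC))
st=S("w15")
# predicted boss underside corners at z=134.5 with crank yaw -86 deg
c=np.array([557.5,7.5])
for yaw in (-86,):
    for z in (134.5,178.5):
        for sx,sy in [(1,1),(1,-1),(-1,-1),(-1,1)]:
            R=Rn.from_euler("z",yaw,degrees=True).as_matrix()[:2,:2]
            p=c+R@np.array([16*sx,16*sy]);print(z,((proj("wrist",np.array([*p,z]),st)-[200,95])*6).round())
E
```

```text
134.5 [185. 451.]
134.5 [250. 262.]
134.5 [462. 297.]
134.5 [405. 491.]
178.5 [ 84. 276.]
178.5 [166.  62.]
178.5 [414. 102.]
178.5 [345. 321.]
```

View pics/w15a.png

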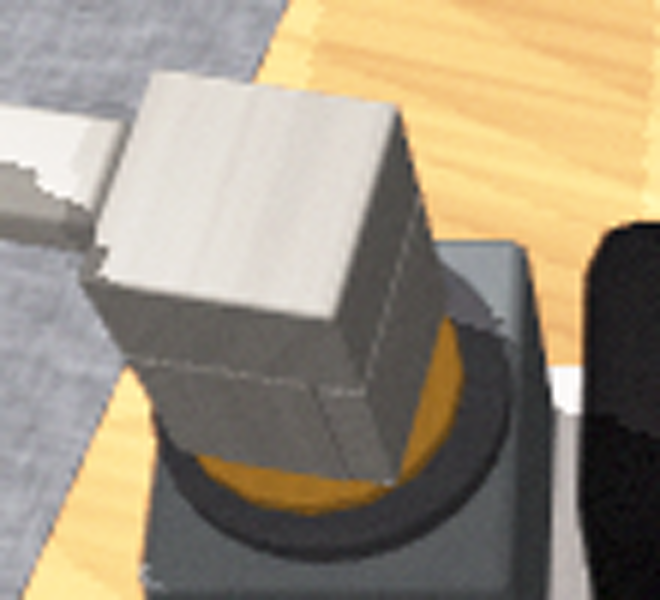

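```bash
python3 - <<'E'
from cell import ctrl
print(ctrl.finish_job())
E
```

```text
the job is handed in; nothing more can be done
None
```

The crank is on the shaft, wound clockwise until the pointer is level with the red ring, and the job is handed in at 33.7 s. It was the crank farthest to the robot's left (top view pixel 370,178).

**What I did**
- I lowered the crank onto the shaft in small steps. The only contact I felt was at the bottom, about 5 N on the sprung disc.
- I wound it by the knob about 2.3 turns in total. I let go twice to read the scale and a third time at the end.

**What the last checks showed**
- **Level:** two tilted close-up views put the pointer middle at about 58.2 mm and the ring middle at 58.0 to 58.3 mm.
- **Crank fit:** the boss shows standing on the brass disc, within about 1 mm of its predicted position.
- **Other things:** the gripper was clear of everything, and nothing else looks moved in the final pictures, although the arm hid part of the lift from the top camera.

**What disagreed**
- **Ring height:** its left and right edges gave a slightly different height than its front edges, by up to about 1 mm in any one reading. I used the front edges.
- **Winding forces:** side forces stayed around 4 N, but at stops the tool pressed down on the knob with 6 to 8 N. I corrected the height each time.

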